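# Close the flasks and lock the shaker plate

### The arm

A 6-joint arm with a two-finger parallel gripper is mounted at the origin on the work surface. World frame = base frame: x ahead of the robot, y to its left, z up, the work surface at z = 0. Lengths are in m, angles in rad, forces in N, time in s.
With the tool pointing down it reaches from about 0.3 to 0.825 m from the base axis. Payload 5.4 kg.
Tool frame: the origin (TCP) lies at the very end of the fingers, on their centre line; the grasp point (between the pads) lies 19 mm behind it; z points along the fingers, y is the line along which they close (so a half turn about z gives the same grasp; the last joint's range is limited). The gripper opens to 92 mm and grips with 3 to 60 N. Pads are 20 mm wide; open, the fingers measure 128 mm over their backs; the gripper's body (75 mm by 189 mm) begins 69 mm behind the grasp point.
Start: joints at [1.053, 0.158, 1.597, -0, 1.386, -0.21], TCP at [0.174, 0.548, 0.215] pointing down, gripper open.
Joint ranges: [-2.91, 2.91], [-0.94, 2.29], [0.18, 2.7], [-1.29, 4.43], [0.17, 2.64], [-3, 3]. Speed limits (rad/s): [2.57, 2.57, 3.14, 3.14, 3.14, 3.14].

### API

Orientations are given as a rotation vector (axis times angle).
In Python, from rig import arm, vision gives the robot as it stands.
- The arm moves only by the tool arm_command, never from a script. Its arguments are lists of equal length, an entry for each row: "offset": the shift along the tool's x, y, z in m, a list of three; "yaw": the turn about the tool's z in degrees; "jaw": the opening, from -1 (shut) to 1 (fully open). In form: {"offset": [[tx, ty, tz], ...], "yaw": [yaw, ...], "jaw": [jaw, ...]}. A call has exactly 8 rows; each row shifts and turns the commanded pose from where the row before left it, along the tool's axes as they then stand; what a row does not reach is not made up. A row lasts 1/10 s, in which the tool goes at most 50 mm and 8.59 degrees, less where a joint would pass 70% of its speed; a pose out of reach is approached as far as the arm can. A call with a gripper value outside its range is refused whole. The fingers move at their own pace and stop on an object; "grip_force" is the grip in N (left out, the last holds). Time passes only in rows, so rows that do not move let the fingers close, or fill a call up. It gives the time, the measured TCP pose, the force, the opening and the grip force at its end, in the units of the state.
- arm.read_state(): the state, without advancing time (a new reading comes with each control period).
- vision.snapshot(name): name is "scene" or "top" or "wrist"; returns (picture, depth): 480x640x3 uint8, red, green, blue; 480x640 float32, m along the optical axis (not along the pixel's ray), 0 where there is no reading.
- vision.camera_model(name): a dict with "mtx" (3x3 intrinsics, pixels), "rvec" (rotation vector, rad) and "tvec" (3), from world to camera coordinates, as OpenCV has them. Camera axes: x right, y down, z forward; pixel columns grow to the right and rows downward; lengths in m; the calibration is good to about 2 mm. A picture is of the moment at which its call begins: read the wrist's pose just before it. camera_model takes no time and is no camera call; for the wrist camera it gives the pose at the moment of the call.
- arm.finish_job(): hands the job in; it is judged then, once.
Trained networks look in the newest picture that a camera, given by its name, has taken for a name from the list of things; names that differ only in an ending like _2 or _b are one class to them, and where a whole thing is asked for, a point or a joint stands for the part that bears it (a point fixed in the world has none). Each returns a list of dicts, best first, with "confidence" (0 to 1); they miss things now and then, are a little off and sometimes report something else, mostly with a low value. They report only what shows in the picture. A call takes as long as a camera call. They do not tell look-alikes from the thing itself.
- vision.trace(query, camera): "region" (480x640 bool, what is visible of it) and "uv" ([column, row] in pixels, amid what is visible of it).
- vision.spot_point(query, camera): "uv" ([column, row] in pixels: a listed point, or the origin of a listed thing).
The state is a dict: "time": time; "joint_pos": joint angles; "dq": joint speeds; "effort": joint torques, N m; "tcp_pos": TCP position; "ee_rot": TCP orientation; "force": force on the tool from outside, world axes, zero at the start; "moment": the same for the moment, N m; "grip_width": finger opening in m; "finger_force": force on a finger pad.
Only numpy, scipy, OpenCV 4.12 (cv2) and the standard library are available. Lean on these libraries where they do the work, as an engineer would, in place of code of your own. Each camera call takes 0.05 s, during which the arm holds its last target. There are 200 camera calls.

### The job

Get the shaker ready to run. Close every flask standing on it with a rubber stopper from the white tray, pressed home and upright, leaving the flasks standing in their places; and lock the flask plate: take the T-handle with the square bore out of the parts bin, fit it onto the square spindle all the way down, turn it clockwise to the stop, then lift it off and put it back into the parts bin. Leave the beaker between tray and bin alone; spare stoppers may stay where they are.

Things in the scene. Friction and masses are not known exactly. Their poses are not given: they have to be found in the camera images.
- spindle_seat (a point): Top face of the round dark column (38 mm diameter, 55 mm high, standing on the shaker deck) that carries the square spindle; the point is at the column's centre and the handle's underside rests on this face. From it a bright 12 x 12 mm square shaft rises 24 mm, its top 7 mm tapering to a 7.6 mm square. The point's x and y axes are square to the shaft's flats and turn with it; z is up.
- spindle (a joint): Angle of the spindle (rad): 0 = unlocked, grows as it turns clockwise seen from above, end stop at 1.3 = locked. A flat steel latch finger low on the column turns with it: along the spindle's own x axis, 63 mm long; locked, it lies over the edge of the flask plate. The spindle starts between 0 and 0.25 and stays where it is left.
- handle: Metal T-handle standing in the grey bin: square foot flange 54 x 54 mm, 8 mm thick; square hub 30 x 30 mm up to 26 mm height; on it a grip bar 70 mm long, 14 mm wide, 24 mm high (50 mm in all). A 14 mm square bore, open below, goes 26 mm up. Origin: centre of the underside; x along the bar, y across it, z up; bore sides parallel to x and y.
- shaker: White laboratory shaker, 180 x 460 mm, deck 55 mm above the bench, fixed; origin: centre of its underside, y along its length. On the deck a 12 mm aluminium flask plate with three places between small upright steel clips, towards -y, and the lock spindle near the +y end.
- tray: White stopper tray, 160 x 220 mm, walls 16 mm high and 4 mm thick, floor 4 mm thick; fixed. Origin: centre of the underside.
- bin: Grey parts bin, 160 x 220 mm, walls 32 mm high and 4 mm thick, floor 4 mm thick; fixed. Besides the handle it holds a plain round stepped knob, a steel ring, a short steel bar and a hose tee, all under 27 mm high. Origin: centre of the underside.
- beaker: Empty glass beaker, 60 mm diameter, 70 mm high, standing on the bench between tray and bin; not part of the job. Origin: centre of its underside.
- flask0: Conical glass flask (two or three are present), base 64 mm diameter, 105 mm high, neck 34 mm outside and 27 mm inside, loose between the clips of its place. Origin: centre of its underside, z up.
- mouth0 (a point): Centre of the rim of flask0's neck, 105 mm above its underside; z up.
- clip0 (a point): Place 0 on the flask plate: centre of where flask0 stands, on the plate's top face (67 mm above the bench).
- flask1: Conical glass flask (two or three are present), base 64 mm diameter, 105 mm high, neck 34 mm outside and 27 mm inside, loose between the clips of its place. Origin: centre of its underside, z up.
- mouth1 (a point): Centre of the rim of flask1's neck, 105 mm above its underside; z up.
- clip1 (a point): Place 1 on the flask plate: centre of where flask1 stands, on the plate's top face (67 mm above the bench).
- flask2: Conical glass flask (two or three are present), base 64 mm diameter, 105 mm high, neck 34 mm outside and 27 mm inside, loose between the clips of its place. Origin: centre of its underside, z up.
- mouth2 (a point): Centre of the rim of flask2's neck, 105 mm above its underside; z up.
- clip2 (a point): Place 2 on the flask plate: centre of where flask2 stands, on the plate's top face (67 mm above the bench).
- stopper0: Dark rubber stopper standing narrow end down in the white tray: 22 mm diameter at the foot widening to 32 mm at 26 mm height, then a straight head 32 mm in diameter and 12 mm high (38 mm in all). Pressed home it enters the flask neck about 13 mm. All four are alike and fit any flask. Origin: centre of the foot, z up.
- stopper1: Dark rubber stopper standing narrow end down in the white tray: 22 mm diameter at the foot widening to 32 mm at 26 mm height, then a straight head 32 mm in diameter and 12 mm high (38 mm in all). Pressed home it enters the flask neck about 13 mm. All four are alike and fit any flask. Origin: centre of the foot, z up.
- stopper2: Dark rubber stopper standing narrow end down in the white tray: 22 mm diameter at the foot widening to 32 mm at 26 mm height, then a straight head 32 mm in diameter and 12 mm high (38 mm in all). Pressed home it enters the flask neck about 13 mm. All four are alike and fit any flask. Origin: centre of the foot, z up.
- stopper3: Dark rubber stopper standing narrow end down in the white tray: 22 mm diameter at the foot widening to 32 mm at 26 mm height, then a straight head 32 mm in diameter and 12 mm high (38 mm in all). Pressed home it enters the flask neck about 13 mm. All four are alike and fit any flask. Origin: centre of the foot, z up.
Things that resemble listed ones, but are neither listed nor needed, are in the scene too. What is shaped like the stopper0 but blue or green is not meant.

How it is judged:
By the outcome, as a careful person would: the job done as asked, in the order asked, and still so for the second after the job is handed in, with the robot touching nothing.
Of flask0, flask1, flask2 only 2 to 3 are there at a start; the rules pass over those that are not, and their reading is None.
At some moment in a run one of handle may be knocked a few centimetres aside while the robot is not near it.
Once in a run the grip may slacken for a moment while it holds something.
It also fails if it takes over 208 s, if anything falls off the work surface, if the arm or the gripper's body presses on something with over 40 N, if the wrist force passes 120 N, or if a joint passes its speed limit or range.

## Working session

There is one attempt and no reset: what is moved stays moved. The work goes in short steps, Python scripts to look and compute and a tool call to move; the robot and the scene stay as the last step left them, time stands still between calls to the robot, and variables do not carry over. Pictures are saved under pics/ and viewed, at most 14 in all, crops included, and the job is handed in when it is done.

Besides the shell and the picture viewer there is one more tool, called after "Emit:" in YAML: its name, and indented under it one key for each argument. arm_command: Moves the arm, as the interface text tells. Its arguments: {"type":"object","properties":{"offset":{"type":"array","items":{"type":"array","items":{"type":"number"}}},"yaw":{"type":"array","items":{"type":"number"}},"jaw":{"type":"array","items":{"type":"number"}},"grip_force":{"type":"number"}},"required":["offset","yaw","jaw"]}

```bash
ls; mkdir -p pics; cat > h.py <<'E'
import numpy as np, cv2
from rig import arm, vision
from scipy.spatial.transform import Rotation as R
def snap(cam):
    m=vision.camera_model(cam); p,d=vision.snapshot(cam); return p,d,m
def world(d,m):
    K=m["mtx"]; v,u=np.mgrid[:480,:640]
    c=np.stack([(u-K[0][2])/K[0][0]*d,(v-K[1][2])/K[1][1]*d,d],-1)
    M=R.from_rotvec(np.ravel(m["rvec"])).as_matrix()
    return (c-np.ravel(m["tvec"]))@M
def save(n,p): cv2.imwrite(f"pics/{n}.png",p[:,:,::-1])
E
python3 - <<'E'
from h import *
s=arm.read_state(); print(s)
for c in ["top","scene"]:
    p,d,m=snap(c); save(c+"0",p); np.savez(c+"0.npz",p=p,d=d,W=world(d,m)); print(c,{k:np.round(np.array(v),3).tolist() for k,v in m.items()})
E
```

```text
pics
{'time': 0.0, 'joint_pos': array([ 1.05293723e+00,  1.59047640e-01,  1.59823350e+00, -2.48480905e-05,
        1.38618076e+00, -2.10106308e-01]), 'dq': array([-1.13532227e-03, -6.91773776e-05, -4.20939623e-04, -2.14115329e-03,
        4.86701413e-05, -1.02612501e-03]), 'effort': array([-9.65851832e-04, -3.85567188e+01, -3.22111094e+01,  7.00042164e-02,
        3.79598932e-02, -1.45540071e-04]), 'tcp_pos': array([0.17389212, 0.54741848, 0.21361907]), 'ee_rot': array([-4.81405687e-01, -3.10383763e+00,  2.75693881e-03]), 'force': array([-0.38488382, -0.76376044, -0.13834562]), 'moment': array([ 0.00198659,  0.02358616, -0.01401306]), 'finger_force': 0.0, 'grip_width': 0.09184028161770724}
top {'mtx': [[450.046, 0.0, 318.101], [0.0, 450.046, 236.648], [0.0, 0.0, 1.0]], 'rvec': [2.142, -2.208, 0.105], 'tvec': [0.021, 0.473, 0.803]}
scene {'mtx': [[470.829, 0.0, 317.836], [0.0, 470.829, 242.522], [0.0, 0.0, 1.0]], 'rvec': [1.722, 1.455, -0.763], 'tvec': [-0.111, -0.176, 1.387]}
```

View pics/top0.png

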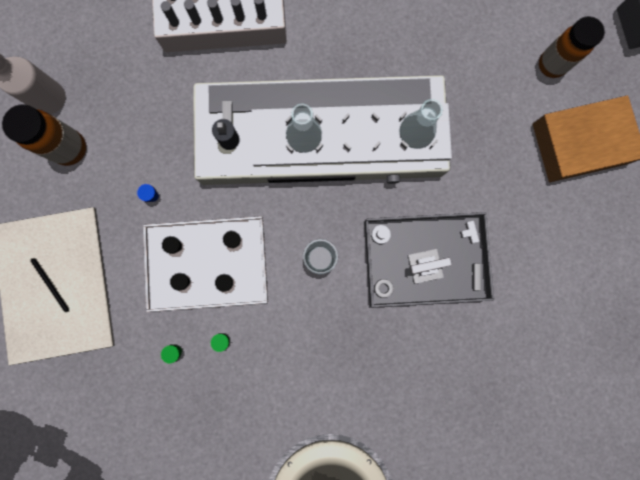

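View pics/scene0.png

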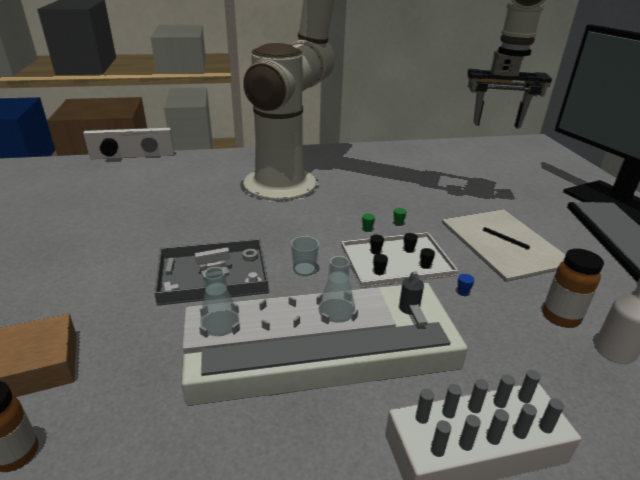

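The top view shows two flasks (mouths at about (303,112) and (430,108)) and the middle place empty. The four black stoppers are at (172,245), (232,240), (180,282) and (224,283), the handle is at (430,265) and the spindle at (226,130). The blue and green look-alikes are outside the tray.

```bash
cat >> h.py <<'E'
def ray(uv,m,z):
    K=np.array(m["mtx"]); M=R.from_rotvec(np.ravel(m["rvec"])).as_matrix()
    o=-M.T@np.ravel(m["tvec"]); r=M.T@np.linalg.solve(K,[uv[0],uv[1],1.])
    return o+r*(z-o[2])/r[2]
def proj(P,m):
    return cv2.projectPoints(np.array(P,float).reshape(-1,3),np.ravel(m["rvec"]),np.ravel(m["tvec"]),np.array(m["mtx"]),None)[0][:,0]
E
python3 - <<'E'
from h import *
f=np.load("top0.npz"); W=f["W"]; p=f["p"].astype(int)
m=vision.camera_model("top")
dark=(p.max(2)<50)
mask=(dark&(W[...,2]>.034)&(W[...,2]<.05)).astype(np.uint8); mask[:210]=0;mask[310:]=0;mask[:,:148]=0;mask[:,265:]=0
n,l,st,c=cv2.connectedComponentsWithStats(mask)
for i in range(1,n):
    if st[i,4]>30:
        w=W[l==i]; print("st",c[i].round(1),st[i,4],np.median(w,0).round(4),(w.max(0)-w.min(0)).round(3))
for q,z in [("mouth0",.172),("mouth1",.172),("mouth2",.172),("spindle_seat",.11),("handle",.004),("flask0",.067),("clip0",.067),("clip1",.067),("clip2",.067),("shaker",0),("tray",0),("bin",0),("beaker",0)]:
    for r in vision.spot_point(q,"top")[:3]:
        print(q,round(r["confidence"],2),np.round(r["uv"],1),ray(r["uv"],m,z).round(4))
for n,(u,v) in dict(deck=(240,170),mouth=(303,112),bench=(320,350),col=(226,128)).items(): print(n,W[v,u].round(3))
b=(W[...,2]>.04)&(W[...,2]<.06);b[:215]=0;b[305:]=0;b[:,:370]=0;b[:,488:]=0
print(b.sum(),W[b].mean(0), cv2.minAreaRect((W[b][:,:2]*1000).astype(np.float32)))
E
```

```text
st [231.6 239.3] 202 [0.4714 0.1612 0.0419] [0.027 0.028 0.008]
st [171.2 244.7] 223 [0.4647 0.2696 0.0418] [0.027 0.03  0.011]
st [179.6 281.4] 228 [0.3996 0.2547 0.042 ] [0.027 0.03  0.012]
st [223.8 282.6] 212 [0.3944 0.1763 0.0418] [0.027 0.029 0.007]
mouth0 0.82 [303.2 113.5] [0.65   0.0248 0.172 ]
mouth0 0.79 [432.2 112.1] [ 0.6463 -0.1736  0.172 ]
mouth0 0.32 [178.4 242.9] [0.4562 0.2168 0.172 ]
mouth1 0.82 [303.2 113.5] [0.65   0.0248 0.172 ]
mouth1 0.79 [432.2 112.1] [ 0.6463 -0.1736  0.172 ]
mouth1 0.32 [178.4 242.9] [0.4562 0.2168 0.172 ]
mouth2 0.82 [303.2 113.5] [0.65   0.0248 0.172 ]
mouth2 0.79 [432.2 112.1] [ 0.6463 -0.1736  0.172 ]
mouth2 0.32 [178.4 242.9] [0.4562 0.2168 0.172 ]
spindle_seat 0.69 [223.1 126.9] [0.6542 0.1607 0.11  ]
handle 0.92 [425.4 266.8] [ 0.4125 -0.1911  0.004 ]
flask0 0.97 [419.9 131.3] [ 0.6509 -0.1788  0.067 ]
flask0 0.82 [304.6 134.6] [0.651  0.0256 0.067 ]
clip0 0.98 [418.2 133.3] [ 0.6474 -0.1756  0.067 ]
clip0 0.86 [303.3 134.7] [0.6509 0.0279 0.067 ]
clip0 0.84 [361.2 132.8] [ 0.6513 -0.0747  0.067 ]
clip1 0.98 [418.2 133.3] [ 0.6474 -0.1756  0.067 ]
clip1 0.86 [303.3 134.7] [0.6509 0.0279 0.067 ]
clip1 0.84 [361.2 132.8] [ 0.6513 -0.0747  0.067 ]
clip2 0.98 [418.2 133.3] [ 0.6474 -0.1756  0.067 ]
clip2 0.86 [303.3 134.7] [0.6509 0.0279 0.067 ]
clip2 0.84 [361.2 132.8] [ 0.6513 -0.0747  0.067 ]
shaker 0.95 [320.5 136.7] [ 0.6679 -0.0036  0.    ]
tray 0.44 [226.9 282.9] [0.3939 0.1794 0.    ]
bin 0.65 [421.2 258.1] [ 0.429 -0.185  0.   ]
beaker 0.78 [321.4 256.5] [0.4377 0.0019 0.    ]
deck [0.593 0.143 0.056]
mouth [0.664 0.026 0.14 ]
bench [0.266 0.01  0.001]
col [0.651 0.155 0.114]
325 [ 0.4142866  -0.18875056  0.05333598] ((414.3027038574219, -189.50390625), (13.988117218017578, 69.40821075439453), 10.37304401397705)
```

Emit:
arm_command:
  offset:
    - [0,0,-0.04]
    - [0,0,-0.04]
    - [0,0,-0.04]
    - [0,0,-0.015]
    - [-0.025,-0.034,0]
    - [-0.025,-0.034,0]
    - [-0.025,-0.034,0]
    - [-0.025,-0.034,0]
  yaw: [-8,-8,-1.6,0,0,0,0,0]
  jaw: [0.2,0.2,0.2,0.2,0.2,0.2,0.2,0.2]
  grip_force: 25

```text
time: 1.55
tcp_pos: [0.2745, 0.4104, 0.3484]
ee_rot: [-0.001, -3.141, 0.002]
force: [-0.2, 0.3, 0.6]
grip_width: 0.055
finger_force: 0.0
```

Emit:
arm_command:
  offset:
    - [-0.025,-0.034,0]
    - [-0.025,-0.034,0]
    - [-0.025,-0.034,0]
    - [-0.025,-0.034,0]
    - [-0.025,-0.034,0]
    - [-0.025,-0.034,0]
    - [0,0,0]
    - [0,0,0]
  yaw: [0,0,0,0,0,0,0,0]
  jaw: [0.2,0.2,0.2,0.2,0.2,0.2,0.2,0.2]

```text
time: 2.35
tcp_pos: [0.4239, 0.2074, 0.3486]
ee_rot: [-0.005, -3.14, -0.0]
force: [-0.4, -0.1, -1.1]
grip_width: 0.0551
finger_force: 0.0
```

```bash
cat >> h.py <<'E'
def pose():
    s=arm.read_state(); M=R.from_rotvec(s["ee_rot"]).as_matrix()
    print("t",round(s["time"],2),"tcp",s["tcp_pos"].round(4),"x_ang",round(np.degrees(np.arctan2(M[1,0],M[0,0])),2),"tilt",M[:2,2].round(4),"F",s["force"].round(1),"grip",round(s["grip_width"],4),round(float(s["finger_force"]),1),"j6",s["joint_pos"][5].round(2)); return s,M
def to(x,y,z):
    "offset in tool axes from the measured pose to world point"
    s,M=pose(); print("offset",(M.T@(np.array([x,y,z])-s["tcp_pos"])).round(4))
E
python3 - <<'E'
from h import *
pose(); p,d,m=snap("wrist"); save("w0",p); W=world(d,m); np.savez("w0.npz",p=p,d=d,W=W)
M=R.from_rotvec(np.ravel(m["rvec"])).as_matrix(); print("cam at",-M.T@np.ravel(m["tvec"]),M.round(2))
q=p.astype(int)
mask=((q.max(2)<60)&(W[...,2]>.034)&(W[...,2]<.05)).astype(np.uint8)
n,l,st,c=cv2.connectedComponentsWithStats(mask)
for i in range(1,n):
    if st[i,4]>100: w=W[l==i]; w=w[w[:,2]>.039]; print(c[i].round(1),st[i],((w.max(0)+w.min(0))/2).round(4),w.mean(0).round(4),(w.max(0)-w.min(0)).round(4))
E
```

```text
t 2.35 tcp [0.4239 0.2074 0.3486] x_ang 179.82 tilt [-0.002   0.0001] F [-0.4 -0.1 -1.1] grip 0.0551 0.0 j6 -1.37
cam at [0.34612235 0.20733253 0.51917793] [[ 0.    1.    0.  ]
 [ 0.96 -0.    0.27]
 [ 0.27 -0.   -0.96]]
[188.5 303.1] [147 301  84   5 313] [5.779e-01 5.000e-04 4.200e-02] [ 0.5775 -0.0016  0.0423] [0.0043 0.1245 0.0059]
```

View pics/w0.png

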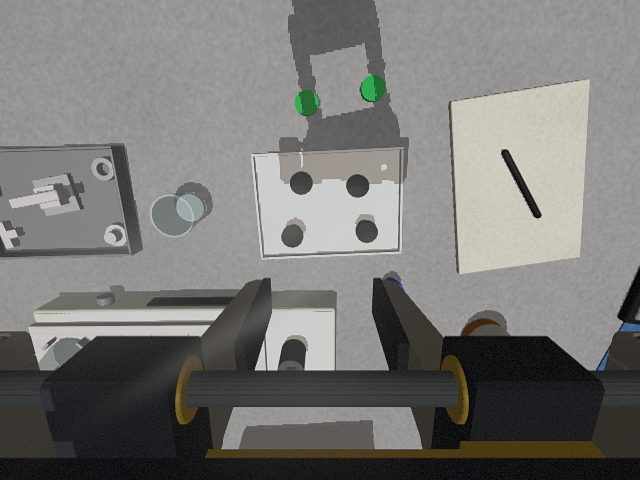

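The wrist view shows the four stoppers at (301,183), (357,185), (292,235) and (366,231). My colour threshold was too tight, so I'll redo it.

```bash
cat >> h.py <<'E'
def stoppers(p,W,lim=100):
    mask=((p.max(2)<110)&(W[...,2]>.036)&(W[...,2]<.05)&(W[...,0]<.52)&(W[...,1]>.1)&(W[...,1]<.33)).astype(np.uint8)
    n,l,st,c=cv2.connectedComponentsWithStats(mask)
    for i in range(1,n):
        if st[i,4]>lim: w=W[l==i]; (x,y),r=cv2.minEnclosingCircle((w[:,:2]*1000).astype(np.float32)); print(c[i].round(1),st[i,4],"mean",w.mean(0).round(4),"circ",round(x,1),round(y,1),round(r,1))
E
python3 - <<'E'
from h import *
f=np.load("w0.npz"); W=f["W"];p=f["p"]
for u,v in [(301,183),(366,231),(275,240),(300,260)]: print(p[v,u],W[v,u].round(4),f["d"][v,u])
stoppers(p,W)
to(.4714,.1612,.08)
E
```

```text
[72 70 71] [0.3942 0.179  0.0419] 0.47216347
[69 71 67] [0.4636 0.2719 0.0405] 0.49252978
[202 204 203] [0.4867 0.134  0.0037] 0.5342921
[154 153 153] [5.212e-01 1.725e-01 4.000e-04] 0.54684794
[378.7  86.3] 198 mean [0.2705 0.2824 0.0382] circ 271.9 276.5 15.3
[307.6 102.1] 322 mean [0.2892 0.1896 0.0383] circ 289.6 187.7 15.8
[300.6 182.6] 401 mean [0.3937 0.1786 0.0422] circ 393.9 178.3 15.7
[357.3 185.4] 404 mean [0.3978 0.2574 0.0422] circ 398.2 257.5 15.7
[366.3 231.3] 376 mean [0.4638 0.2722 0.0421] circ 464.3 272.3 15.9
[291.8 236. ] 364 mean [0.4703 0.1642 0.0421] circ 470.7 163.9 15.7
t 2.4 tcp [0.4235 0.2081 0.3489] x_ang 179.93 tilt [-0.0015  0.0003] F [-0.8 -0.3 -0.7] grip 0.0551 0.0 j6 -1.37
offset [-0.0483 -0.047   0.2688]
```

Emit:
arm_command:
  offset:
    - [-0.024,-0.022,0.01]
    - [-0.023,-0.022,0.03]
    - [0,0,0.048]
    - [0,0,0.048]
    - [0,0,0.048]
    - [0,0,0.048]
    - [0,0,0.048]
    - [0,0,0.02]
  yaw: [0,0,0,0,0,0,0,0]
  jaw: [0.2,0.2,0.2,0.2,0.2,0.2,0.2,0.2]

```text
time: 3.2
tcp_pos: [0.4663, 0.1651, 0.0448]
ee_rot: [0.002, -3.134, 0.001]
force: [-1.0, 0.3, 1.5]
grip_width: 0.0552
finger_force: 0.0
```

```bash
python3 - <<'E'
from h import *
to(.4705,.164,.021)
E
```

```text
t 3.2 tcp [0.4663 0.1651 0.0448] x_ang -179.91 tilt [-0.008  -0.0005] F [-1.   0.3  1.5] grip 0.0552 0.0 j6 -1.48
offset [-0.0044 -0.001   0.0237]
```

Emit:
arm_command:
  offset:
    - [0,0,0.008]
    - [0,0,0.008]
    - [0,0,0.008]
    - [0,0,0]
    - [0,0,0]
    - [0,0,0]
    - [0,0,0]
    - [0,0,0]
  yaw: [0,0,0,0,0,0,0,0]
  jaw: [0.2,0.2,0.2,0.2,0.2,0.2,0.2,0.2]

```text
time: 4.0
tcp_pos: [0.4713, 0.1638, 0.026]
ee_rot: [0.001, 3.141, 0.0]
force: [-0.0, 0.1, -0.0]
grip_width: 0.0549
finger_force: 0.0
```

```bash
python3 - <<'E'
from h import *
to(.4705,.164,.021)
E
```

```text
t 4.0 tcp [0.4713 0.1638 0.026 ] x_ang 179.96 tilt [0.0007 0.0001] F [-0.   0.1 -0. ] grip 0.0549 0.0 j6 -1.48
offset [0.0008 0.0002 0.005 ]
```

Emit:
arm_command:
  offset:
    - [0,0,0.005]
    - [0,0,0]
    - [0,0,0]
    - [0,0,0]
    - [0,0,0]
    - [0,0,0]
    - [0,0,0]
    - [0,0,0]
  yaw: [0,0,0,0,0,0,0,0]
  jaw: [0.2,0.2,-1,-1,-1,-1,-1,-1]
  grip_force: 30

```text
time: 4.8
tcp_pos: [0.471, 0.1638, 0.0207]
ee_rot: [0.001, 3.141, 0.0]
force: [-1.4, 0.4, -0.0]
grip_width: 0.0308
finger_force: 30.0
```

Emit:
arm_command:
  offset:
    - [0,0,-0.01]
    - [0,0,-0.02]
    - [0,0,-0.04]
    - [0,0,-0.048]
    - [0,0,-0.048]
    - [0,0,-0.048]
    - [0,0,-0.03]
    - [0,0,0]
  yaw: [0,0,0,0,0,0,0,0]
  jaw: [-1,-1,-1,-1,-1,-1,-1,-1]

```text
time: 5.6
tcp_pos: [0.4737, 0.1641, 0.2711]
ee_rot: [0.001, 3.131, 0.002]
force: [0.3, -0.3, -0.7]
grip_width: 0.0305
finger_force: 30.0
```

Emit:
arm_command:
  offset:
    - [-0.02,-0.015,-0.01]
    - [-0.034,-0.027,-0.015]
    - [-0.036,-0.028,-0.016]
    - [-0.036,-0.028,-0.016]
    - [-0.034,-0.027,-0.015]
    - [-0.018,-0.014,-0.008]
    - [0,0,0]
    - [0,0,0]
  yaw: [0,0,0,0,0,0,0,0]
  jaw: [-1,-1,-1,-1,-1,-1,-1,-1]

```text
time: 6.4
tcp_pos: [0.6483, 0.0248, 0.3433]
ee_rot: [-0.002, -3.139, -0.001]
force: [0.0, 0.4, 0.7]
grip_width: 0.0311
finger_force: 30.0
```

```bash
python3 - <<'E'
from h import *
s,M=pose(); p,d,m=snap("wrist"); save("w1",p); W=world(d,m); np.savez("w1.npz",p=p,d=d,W=W)
for q,z in [("mouth0",.172),("clip0",.067),("flask0",.067),("spindle_seat",.11)]:
    for r in vision.spot_point(q,"wrist")[:3]: print(q,round(r["confidence"],2),np.round(r["uv"],1),ray(r["uv"],m,z).round(4))
print("tcp px",proj(s["tcp_pos"],m), "mouth px",proj([[.65,.025,.172],[.646,-.174,.172]],m))
E
```

```text
t 6.4 tcp [0.6483 0.0248 0.3433] x_ang 179.94 tilt [-0.0024  0.0007] F [0.  0.4 0.7] grip 0.0311 30.0 j6 -1.72
mouth0 0.92 [131.8 229.8] [ 0.6526 -0.1714  0.172 ]
mouth0 0.59 [320.2 224.9] [0.6477 0.0236 0.172 ]
clip0 0.9 [248.5 208.4] [ 0.6488 -0.072   0.067 ]
flask0 0.81 [172.4 213.2] [ 0.6551 -0.1739  0.067 ]
flask0 0.72 [328.  212.3] [0.6542 0.0337 0.067 ]
flask0 0.68 [310.3  41.4] [0.4515 0.0122 0.067 ]
spindle_seat 0.96 [436.2 214.8] [0.6495 0.1636 0.11  ]
spindle_seat 0.42 [309.1  40.2] [0.4618 0.0121 0.11  ]
tcp px [[321.77489802 295.07407433]] mouth px [[321.60477012 227.0467073 ]
 [128.26277802 223.5812229 ]]
```

```bash
python3 -c "
import cv2
p=cv2.imread('pics/w1.png'); cv2.imwrite('pics/w1c.png',cv2.resize(p[150:350,220:420],None,fx=3,fy=3,interpolation=cv2.INTER_CUBIC))"
```

```text
(no output)
```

View pics/w1c.png

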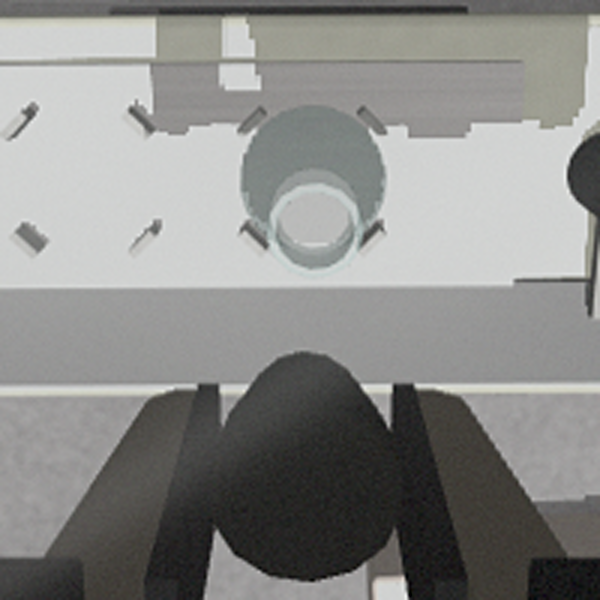

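The rim centre is at about (325.2,225.8), the held stopper's foot centre is at u≈322.5 and its front edge at v≈267.3.

```bash
cat >> h.py <<'E'
def mouthfit(p,m,guess,z=.172,r=.017):
    "refine rim centre: maximise gradient along projected outer/inner rim circles"
    g=cv2.GaussianBlur(p.astype(np.float32).mean(2),(0,0),1); gm=np.hypot(cv2.Sobel(g,-1,1,0),cv2.Sobel(g,-1,0,1))
    t=np.linspace(0,2*np.pi,72,endpoint=False); best=(-1,)
    for dx in np.arange(-.008,.0081,.0005):
        for dy in np.arange(-.008,.0081,.0005):
            sc=0
            for rr in (.017,.0135):
                q=proj(np.c_[guess[0]+dx+rr*np.cos(t),guess[1]+dy+rr*np.sin(t),np.full(72,z)],m).astype(np.float32)
                sc+=cv2.remap(gm,q[:,0].copy(),q[:,1].copy(),cv2.INTER_LINEAR).mean()
            if sc>best[0]: best=(sc,guess[0]+dx,guess[1]+dy)
    return best
E
python3 - <<'E'
from h import *
f=np.load("w1.npz"); p=f["p"]; s,M=pose(); m=vision.camera_model("wrist")
print(ray((325.2,225.8),m,.172),mouthfit(p,m,(.6485,.0276)),mouthfit(p,m,(.6526,-.1714)))
t=s["tcp_pos"]
a=np.linspace(0,2*np.pi,73)
for dx in (-.003,0,.003):
    q=proj(np.c_[t[0]+dx+.011*np.cos(a),t[1]+.011*np.sin(a),np.full(73,t[2]-.017)],m); print(dx,q.min(0),q.max(0))
top=np.load("top0.npz")["p"]; mt=vision.camera_model("top")
print("top",mouthfit(top,mt,(.65,.0248)),mouthfit(top,mt,(.6463,-.1736)))
E
```

```text
t 6.65 tcp [0.6481 0.0257 0.3444] x_ang -179.97 tilt [-0.0006  0.0002] F [-0.6 -0.5  0.6] grip 0.0309 30.0 j6 -1.72
[0.64902687 0.02945349 0.172     ] (np.float32(175.79762), np.float64(0.65), np.float64(0.028600000000000007)) (np.float32(172.75293), np.float64(0.6516), np.float64(-0.1719))
-0.003 [303.20610657 260.70994764] [340.36983416 295.40089681]
0 [303.28019869 265.56505522] [340.2917823  299.97248018]
0.003 [303.35368659 270.37997149] [340.21436688 304.50733416]
top (np.float32(213.29144), np.float64(0.649), np.float64(0.02730000000000001)) (np.float32(220.12717), np.float64(0.6503), np.float64(-0.1711))
```

Emit:
arm_command:
  offset:
    - [-0.001,0.0025,0.03]
    - [0,0,0.045]
    - [0,0,0.04]
    - [0,0,0.025]
    - [0,0,0.01]
    - [0,0,0]
    - [0,0,0]
    - [0,0,0]
  yaw: [0,0,0,0,0,0,0,0]
  jaw: [-1,-1,-1,-1,-1,-1,-1,-1]

```text
time: 7.45
tcp_pos: [0.6512, 0.0271, 0.1972]
ee_rot: [0.001, 3.137, -0.001]
force: [0.2, -0.2, -0.7]
grip_width: 0.0309
finger_force: 30.0
```

```bash
python3 - <<'E'
from h import *
to(.649,.0282,.181)
p,d,m=snap("wrist"); cv2.imwrite('pics/w2c.png',cv2.resize(p[150:350,220:420,::-1],None,fx=3,fy=3,interpolation=cv2.INTER_CUBIC))
E
```

```text
t 7.45 tcp [0.6512 0.0271 0.1972] x_ang 179.97 tilt [ 0.0041 -0.0006] F [ 0.2 -0.2 -0.7] grip 0.0309 30.0 j6 -1.71
offset [0.0023 0.0011 0.0162]
```

View pics/w2c.png

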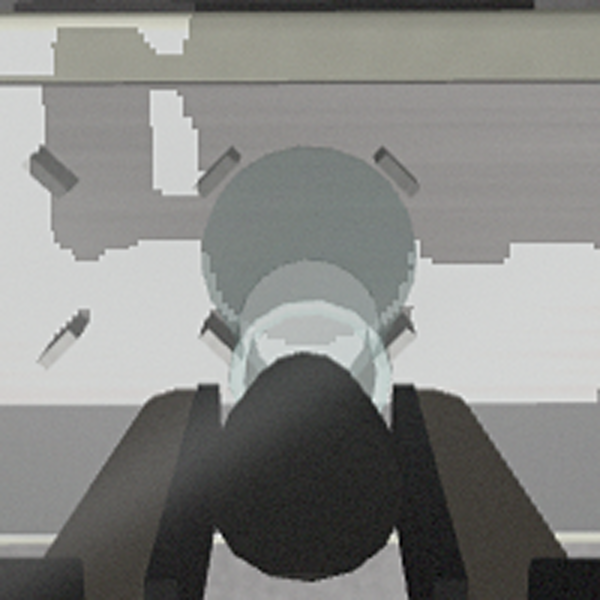

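The stopper foot is over the mouth, with the rim centred at crop u≈311 and the foot at ≈307. I'll lower it in.

Emit:
arm_command:
  offset:
    - [0,0.001,0]
    - [0,0,0.002]
    - [0,0,0.002]
    - [0,0,0.002]
    - [0,0,0.002]
    - [0,0,0.002]
    - [0,0,0]
    - [0,0,0]
  yaw: [0,0,0,0,0,0,0,0]
  jaw: [-1,-1,-1,-1,-1,-1,-1,-1]

```text
time: 8.3
tcp_pos: [0.6498, 0.0282, 0.1845]
ee_rot: [-0.001, -3.141, 0.0]
force: [-0.2, -0.1, -0.5]
grip_width: 0.0306
finger_force: 30.0
```

Emit:
arm_command:
  offset:
    - [0,0,0.002]
    - [0,0,0.002]
    - [0,0,0.002]
    - [0,0,0.001]
    - [0,0,0.001]
    - [0,0,0]
    - [0,0,0]
    - [0,0,0]
  yaw: [0,0,0,0,0,0,0,0]
  jaw: [-1,-1,-1,-1,-1,-1,-1,-1]

```text
time: 9.1
tcp_pos: [0.6499, 0.0281, 0.1766]
ee_rot: [-0.001, -3.142, 0.0]
force: [-1.3, 0.1, -0.7]
grip_width: 0.0306
finger_force: 30.0
```

Emit:
arm_command:
  offset:
    - [0,0,0.001]
    - [0,0,0.001]
    - [0,0,0.001]
    - [0,0,0]
    - [0,0,0]
    - [0,0,0]
    - [0,0,0]
    - [0,0,0]
  yaw: [0,0,0,0,0,0,0,0]
  jaw: [-1,-1,-1,-1,-1,-1,-1,-1]

```text
time: 9.9
tcp_pos: [0.65, 0.0281, 0.1738]
ee_rot: [0.001, 3.141, -0.0]
force: [-1.0, -0.4, 4.3]
grip_width: 0.0319
finger_force: 3.0
```

Emit:
arm_command:
  offset:
    - [0,0,0]
    - [0,0,0]
    - [0,0,0]
    - [0,0,0]
    - [0,0,0]
    - [0,0,0]
    - [0,0,0]
    - [0,0,0]
  yaw: [0,0,0,0,0,0,0,0]
  jaw: [-1,-1,-1,-1,-1,-1,-1,-1]

```text
time: 10.7
tcp_pos: [0.65, 0.0281, 0.1738]
ee_rot: [0.001, 3.141, -0.0]
force: [-1.3, -0.3, 5.4]
grip_width: 0.0308
finger_force: 30.0
```

The grip slackened briefly with the stopper already in the neck, and it has recovered. I'll release, then press from above with closed fingers.

Emit:
arm_command:
  offset:
    - [0,0,0]
    - [0,0,0]
    - [0,0,0]
    - [0,0,0]
    - [0,0,-0.02]
    - [0,0,-0.03]
    - [0,0,0]
    - [0,0,0]
  yaw: [0,0,0,0,0,0,0,0]
  jaw: [-0.1,-0.1,-0.1,-0.1,-0.1,-0.1,-1,-1]

```text
time: 11.5
tcp_pos: [0.6503, 0.0281, 0.224]
ee_rot: [0.001, 3.14, -0.0]
force: [-0.7, -0.3, -0.2]
grip_width: 0.0276
finger_force: 0.0
```

Emit:
arm_command:
  offset:
    - [0,0,0]
    - [0,0,0]
    - [0,0,0]
    - [0,0,0.01]
    - [0,0,0.006]
    - [0,0,0.002]
    - [0,0,0.002]
    - [0,0,0.002]
  yaw: [0,0,0,0,0,0,0,0]
  jaw: [-1,-1,-1,-1,-1,-1,-1,-1]

```text
time: 12.3
tcp_pos: [0.65, 0.0281, 0.2015]
ee_rot: [0.001, 3.141, -0.0]
force: [0.6, 0.1, -0.5]
grip_width: 0.0005
finger_force: 0.0
```

Emit:
arm_command:
  offset:
    - [0,0,0.001]
    - [0,0,0.001]
    - [0,0,0.001]
    - [0,0,0.001]
    - [0,0,0]
    - [0,0,0]
    - [0,0,0]
    - [0,0,0]
  yaw: [0,0,0,0,0,0,0,0]
  jaw: [-1,-1,-1,-1,-1,-1,-1,-1]

```text
time: 13.1
tcp_pos: [0.6499, 0.0282, 0.1977]
ee_rot: [0.001, 3.141, -0.0]
force: [-0.0, 0.2, 0.2]
grip_width: 0.0009
finger_force: 0.0
```

Emit:
arm_command:
  offset:
    - [0,0,0.001]
    - [0,0,0.001]
    - [0,0,0.001]
    - [0,0,0]
    - [0,0,0]
    - [0,0,0]
    - [0,0,0]
    - [0,0,0]
  yaw: [0,0,0,0,0,0,0,0]
  jaw: [-1,-1,-1,-1,-1,-1,-1,-1]

```text
time: 13.9
tcp_pos: [0.6502, 0.0281, 0.1956]
ee_rot: [0.001, 3.14, -0.0]
force: [-1.5, 0.3, 5.9]
grip_width: 0.0002
finger_force: 2.8
```

Emit:
arm_command:
  offset:
    - [0,0,0.001]
    - [0,0,0.001]
    - [0,0,0.001]
    - [0,0,0]
    - [0,0,0]
    - [0,0,-0.02]
    - [0,0,-0.04]
    - [0,0,-0.04]
  yaw: [0,0,0,0,0,0,0,0]
  jaw: [-1,-1,-1,-1,-1,-1,-1,-1]

```text
time: 14.7
tcp_pos: [0.6491, 0.0283, 0.2913]
ee_rot: [-0.001, -3.139, -0.001]
force: [0.3, -1.3, -0.1]
grip_width: 0.0005
finger_force: 0.0
```

```bash
python3 - <<'E'
from h import *
s,M=pose(); p,d,m=snap("wrist"); save("w3",p); W=world(d,m)
k=(W[...,2]>.185)&(W[...,2]<.205)&(abs(W[...,0]-.65)<.03)&(abs(W[...,1]-.028)<.03)&(p.max(2)<120)
print(k.sum(),np.median(W[k],0), cv2.minEnclosingCircle((W[k][:,:2]*1000).astype(np.float32)))
A=np.c_[W[k][:,:2],np.ones(k.sum())]; print("plane",np.linalg.lstsq(A,W[k][:,2],rcond=None)[0])
print(mouthfit(p,m,(.6526,-.1714)))
E
```

```text
t 14.7 tcp [0.6491 0.0283 0.2913] x_ang 179.96 tilt [-0.0028  0.0004] F [ 0.3 -1.3 -0.1] grip 0.0005 0.0 j6 -1.71
1157 [0.64858879 0.0278037  0.1948962 ] ((649.5738525390625, 27.729883193969727), 16.208921432495117)
plane [0.02887616 0.00251754 0.17605672]
(np.float32(102.19302), np.float64(0.6516), np.float64(-0.1729))
```

Emit:
arm_command:
  offset:
    - [0.02,0.01,0]
    - [0.036,0.021,0]
    - [0.042,0.025,0]
    - [0.042,0.025,0]
    - [0.042,0.025,0]
    - [0.04,0.024,0]
    - [0.034,0.02,0.02]
    - [0,0,0.04]
  yaw: [0,0,0,0,0,0,0,0]
  jaw: [0.2,0.2,0.2,0.2,0.2,0.2,0.2,0.2]

```text
time: 15.55
tcp_pos: [0.3933, 0.1807, 0.2339]
ee_rot: [-0.005, 3.134, 0.003]
force: [1.3, -0.8, 0.2]
grip_width: 0.0556
finger_force: 0.0
```

Emit:
arm_command:
  offset:
    - [0,0,0.045]
    - [0,0,0.045]
    - [0,0,0.04]
    - [0,0,0.03]
    - [0,0,0]
    - [0,0,0]
    - [0,0,0]
    - [0,0,0]
  yaw: [0,0,0,0,0,0,0,0]
  jaw: [0.2,0.2,0.2,0.2,0.2,0.2,0.2,0.2]

```text
time: 16.35
tcp_pos: [0.3957, 0.1786, 0.0736]
ee_rot: [0.001, 3.138, 0.001]
force: [-0.1, -0.4, 0.2]
grip_width: 0.0549
finger_force: 0.0
```

```bash
python3 - <<'E'
from h import *
to(.3935,.178,.021)
E
```

```text
t 16.35 tcp [0.3957 0.1786 0.0736] x_ang 179.97 tilt [0.004  0.0006] F [-0.1 -0.4  0.2] grip 0.0549 0.0 j6 -1.43
offset [ 0.0025 -0.0006  0.0526]
```

Emit:
arm_command:
  offset:
    - [0.001,-0.0005,0.02]
    - [0,0,0.02]
    - [0,0,0.01]
    - [0,0,0.002]
    - [0,0,0]
    - [0,0,0]
    - [0,0,0]
    - [0,0,0]
  yaw: [0,0,0,0,0,0,0,0]
  jaw: [0.2,0.2,0.2,0.2,0.2,0.2,0.2,0.2]

```text
time: 17.15
tcp_pos: [0.3935, 0.1779, 0.0202]
ee_rot: [0.001, 3.14, 0.0]
force: [0.1, 0.3, -0.4]
grip_width: 0.055
finger_force: 0.0
```

Emit:
arm_command:
  offset:
    - [0,0,0]
    - [0,0,0]
    - [0,0,0]
    - [0,0,0]
    - [0,0,0]
    - [0,0,-0.01]
    - [0,0,-0.02]
    - [0,0,-0.04]
  yaw: [0,0,0,0,0,0,0,0]
  jaw: [-1,-1,-1,-1,-1,-1,-1,-1]

```text
time: 17.95
tcp_pos: [0.3904, 0.1774, 0.0885]
ee_rot: [-0.001, -3.135, 0.001]
force: [0.8, -0.3, -0.5]
grip_width: 0.0305
finger_force: 30.0
```

Emit:
arm_command:
  offset:
    - [0,0,-0.048]
    - [0,0,-0.048]
    - [0,0,-0.048]
    - [-0.015,-0.02,-0.04]
    - [-0.025,-0.035,-0.03]
    - [-0.025,-0.035,-0.02]
    - [-0.025,-0.035,-0.016]
    - [-0.025,-0.035,0]
  yaw: [0,0,0,0,0,0,0,0]
  jaw: [-1,-1,-1,-1,-1,-1,-1,-1]

```text
time: 18.75
tcp_pos: [0.5084, 0.0177, 0.342]
ee_rot: [0.001, 3.136, -0.002]
force: [0.6, 0.8, -0.3]
grip_width: 0.0309
finger_force: 30.0
```

Emit:
arm_command:
  offset:
    - [-0.025,-0.035,0]
    - [-0.025,-0.035,0]
    - [-0.025,-0.035,0]
    - [-0.025,-0.035,0]
    - [-0.025,-0.035,0]
    - [-0.017,-0.015,0]
    - [0,0,0]
    - [0,0,0]
  yaw: [0,0,0,0,0,0,0,0]
  jaw: [-1,-1,-1,-1,-1,-1,-1,-1]

```text
time: 19.55
tcp_pos: [0.6482, -0.1703, 0.3383]
ee_rot: [-0.001, -3.141, -0.001]
force: [0.1, 0.9, -1.0]
grip_width: 0.0307
finger_force: 30.0
```

```bash
python3 - <<'E'
from h import *
s,M=pose(); p,d,m=snap("wrist"); save("w4",p)
b=mouthfit(p,m,(.6516,-.1719)); print(b)
s,M=pose();print("offset",M.T@(np.array([b[1],b[2],.2])-s["tcp_pos"]))
t=s["tcp_pos"];a=np.linspace(0,2*np.pi,73)
q=proj(np.c_[t[0]+.011*np.cos(a),t[1]+.011*np.sin(a),np.full(73,t[2]-.017)],m); print(q.min(0),q.max(0))
# foot edge rows in the centre column
for u in (318,322,326): 
    c=p[230:300,u].max(1).astype(int); print(u,230+np.argmax(c<60))
for v in (310,325,340): 
    c=np.where(p[v,260:385].max(1)<70)[0]; print(v,c.min()+260,c.max()+260)
E
```

```text
t 19.55 tcp [ 0.6482 -0.1703  0.3383] x_ang 179.96 tilt [-0.0007  0.0006] F [ 0.1  0.9 -1. ] grip 0.0307 30.0 j6 -2.01
(np.float32(177.96237), np.float64(0.6516), np.float64(-0.1724))
t 19.6 tcp [ 0.6481 -0.1698  0.3388] x_ang 180.0 tilt [-0.0001  0.0003] F [-0.3  0.3 -0.6] grip 0.0308 30.0 j6 -2.01
offset [-0.0034878  -0.00259267  0.13876961]
[304.05051893 265.6395634 ] [341.15125677 300.12727913]
318 293
322 290
326 287
310 280 384
325 270 384
340 260 384
```

```bash
python3 -c "
import cv2
p=cv2.imread('pics/w4.png'); cv2.imwrite('pics/w4c.png',cv2.resize(p[150:350,220:420],None,fx=3,fy=3,interpolation=cv2.INTER_CUBIC))"
```

```text
(no output)
```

View pics/w4c.png

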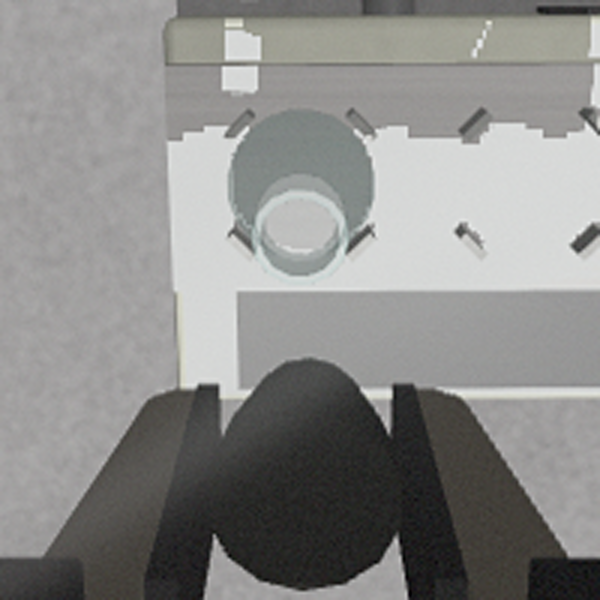

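The rim is at (320,228) and the foot edge at v≈269, so the stopper sits about 2 mm forward in the grip. I'll correct for that.

Emit:
arm_command:
  offset:
    - [-0.001,-0.0025,0.03]
    - [0,0,0.045]
    - [0,0,0.04]
    - [0,0,0.02]
    - [0,0,0.007]
    - [0,0,0]
    - [0,0,0]
    - [0,0,0]
  yaw: [0,0,0,0,0,0,0,0]
  jaw: [-1,-1,-1,-1,-1,-1,-1,-1]

```text
time: 20.4
tcp_pos: [0.6507, -0.1735, 0.1988]
ee_rot: [0.001, 3.138, -0.003]
force: [-0.5, -0.0, -0.3]
grip_width: 0.0312
finger_force: 30.0
```

```bash
python3 - <<'E'
from h import *
s,M=pose(); p,d,m=snap("wrist"); to(.6493,-.1726,.19)
cv2.imwrite('pics/w5c.png',cv2.resize(p[150:350,220:420,::-1],None,fx=3,fy=3,interpolation=cv2.INTER_CUBIC))
E
```

```text
t 20.4 tcp [ 0.6507 -0.1735  0.1988] x_ang 179.98 tilt [ 0.0037 -0.0017] F [-0.5 -0.  -0.3] grip 0.0312 30.0 j6 -2.01
t 20.45 tcp [ 0.6505 -0.1735  0.1985] x_ang 179.97 tilt [ 0.0032 -0.0015] F [0.4 0.5 0.5] grip 0.0308 30.0 j6 -2.01
offset [0.0013 0.0009 0.0085]
```

View pics/w5c.png

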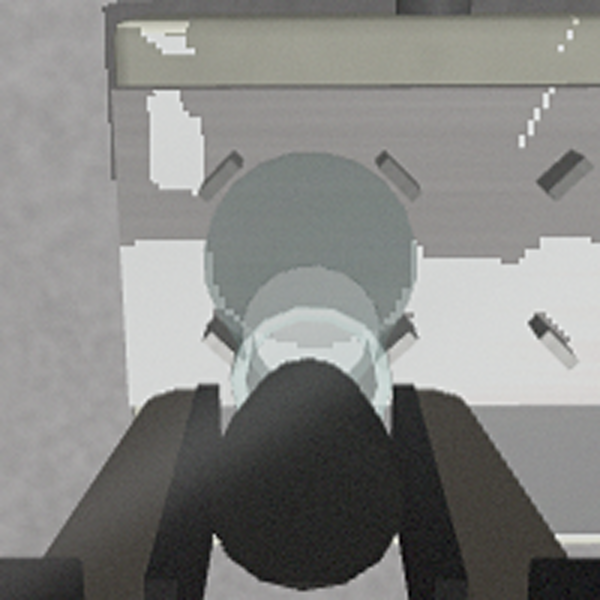

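It is aligned. Lowering in.

Emit:
arm_command:
  offset:
    - [0,0.0005,0.002]
    - [0,0,0.002]
    - [0,0,0.002]
    - [0,0,0.002]
    - [0,0,0.002]
    - [0,0,0.002]
    - [0,0,0]
    - [0,0,0]
  yaw: [0,0,0,0,0,0,0,0]
  jaw: [-1,-1,-1,-1,-1,-1,-1,-1]

```text
time: 21.25
tcp_pos: [0.6496, -0.1727, 0.1841]
ee_rot: [-0.001, -3.141, -0.0]
force: [0.0, -0.0, -0.2]
grip_width: 0.0311
finger_force: 30.0
```

Emit:
arm_command:
  offset:
    - [0,0,0.002]
    - [0,0,0.002]
    - [0,0,0.001]
    - [0,0,0.001]
    - [0,0,0.001]
    - [0,0,0]
    - [0,0,0]
    - [0,0,0]
  yaw: [0,0,0,0,0,0,0,0]
  jaw: [-1,-1,-1,-1,-1,-1,-1,-1]

```text
time: 22.05
tcp_pos: [0.6497, -0.1727, 0.1773]
ee_rot: [0.001, 3.141, -0.0]
force: [0.2, 0.5, -0.3]
grip_width: 0.0311
finger_force: 30.0
```

Emit:
arm_command:
  offset:
    - [0,0,0.001]
    - [0,0,0.001]
    - [0,0,0.001]
    - [0,0,0]
    - [0,0,0]
    - [0,0,0]
    - [0,0,0]
    - [0,0,0]
  yaw: [0,0,0,0,0,0,0,0]
  jaw: [-1,-1,-1,-1,-1,-1,-0.1,-0.1]

```text
time: 22.85
tcp_pos: [0.6496, -0.1728, 0.1743]
ee_rot: [0.001, 3.141, -0.0]
force: [0.2, 0.3, -0.2]
grip_width: 0.0415
finger_force: 0.0
```

Emit:
arm_command:
  offset:
    - [0,0,0]
    - [0,0,-0.02]
    - [0,0,-0.03]
    - [0,0,0]
    - [0,0,0]
    - [0,0,0]
    - [0,0,0]
    - [0,0,0.01]
  yaw: [0,0,0,0,0,0,0,0]
  jaw: [-0.1,-0.1,-0.1,-1,-1,-1,-1,-1]

```text
time: 23.65
tcp_pos: [0.65, -0.1729, 0.2143]
ee_rot: [0.001, 3.14, -0.001]
force: [0.8, -0.1, 0.8]
grip_width: 0.0031
finger_force: 0.0
```

Emit:
arm_command:
  offset:
    - [0,0,0.008]
    - [0,0,0.003]
    - [0,0,0.002]
    - [0,0,0.002]
    - [0,0,0.002]
    - [0,0,0.001]
    - [0,0,0.001]
    - [0,0,0]
  yaw: [0,0,0,0,0,0,0,0]
  jaw: [-1,-1,-1,-1,-1,-1,-1,-1]

```text
time: 24.45
tcp_pos: [0.6498, -0.1728, 0.1959]
ee_rot: [0.001, 3.141, -0.001]
force: [-1.5, 0.1, 3.0]
grip_width: 0.0004
finger_force: 1.5
```

Emit:
arm_command:
  offset:
    - [0,0,0.001]
    - [0,0,0.001]
    - [0,0,0.001]
    - [0,0,0.001]
    - [0,0,0]
    - [0,0,0]
    - [0,0,-0.04]
    - [0,0,-0.045]
  yaw: [0,0,0,0,0,0,0,0]
  jaw: [-1,-1,-1,-1,-1,-1,-1,-1]

```text
time: 25.25
tcp_pos: [0.6484, -0.1722, 0.2746]
ee_rot: [-0.001, -3.137, -0.003]
force: [0.7, -0.7, 0.1]
grip_width: 0.0003
finger_force: 0.0
```

Emit:
arm_command:
  offset:
    - [0,0,-0.03]
    - [0,0,-0.03]
    - [0,0.04,-0.015]
    - [0,0.045,0]
    - [0,0.045,0]
    - [0,0.045,0]
    - [0,0.045,0]
    - [0,0.04,0]
  yaw: [0,0,0,0,0,0,0,0]
  jaw: [0.5,0.5,0.5,0.5,0.5,0.5,0.5,0.5]

```text
time: 26.05
tcp_pos: [0.6495, 0.0895, 0.3509]
ee_rot: [-0.0, -3.142, -0.0]
force: [0.0, 0.0, 0.8]
grip_width: 0.0622
finger_force: 0.0
```

Emit:
arm_command:
  offset:
    - [0,0.035,0]
    - [0,0.035,0]
    - [0,0,0]
    - [0,0,0]
    - [0,0,0]
    - [0,0,0]
    - [0,0,0]
    - [0,0,0]
  yaw: [0,0,0,0,0,0,0,0]
  jaw: [0.5,0.5,0.5,0.5,0.5,0.5,0.5,0.5]

```text
time: 26.85
tcp_pos: [0.6499, 0.1565, 0.3513]
ee_rot: [0.003, 3.141, -0.0]
force: [-0.7, 0.2, 0.2]
grip_width: 0.069
finger_force: 0.0
```

```bash
python3 - <<'E'
from h import *
s,M=pose(); p,d,m=snap("wrist"); save("w6",p); W=world(d,m); np.savez("w6.npz",p=p,d=d,W=W)
for c in [(.65,.028),(.6505,-.1726)]:
    k=(W[...,2]>.185)&(W[...,2]<.205)&(abs(W[...,0]-c[0])<.03)&(abs(W[...,1]-c[1])<.03)
    if k.sum()>50: print(k.sum(),np.median(W[k],0), cv2.minEnclosingCircle((W[k][:,:2]*1000).astype(np.float32)),np.linalg.lstsq(np.c_[W[k][:,:2],np.ones(k.sum())],W[k][:,2],rcond=None)[0])
for a,b in [(.108,.112),(.130,.138)]:
    k=(W[...,2]>a)&(W[...,2]<b)&(abs(W[...,0]-.65)<.05)&(abs(W[...,1]-.16)<.05)
    if k.sum()>5: print(a,k.sum(),W[k].mean(0),cv2.minAreaRect((W[k][:,:2]*1000).astype(np.float32)))
for r in vision.spot_point("spindle_seat","wrist")[:2]: print(r["uv"],r["confidence"],ray(r["uv"],m,.11)); u,v=map(int,r["uv"])
q=proj([.65,.16,.12],m)[0].astype(int); print(q)
cv2.imwrite('pics/w6c.png',cv2.resize(p[max(q[1]-75,0):q[1]+75,q[0]-100:q[0]+100,::-1],None,fx=4,fy=4,interpolation=cv2.INTER_CUBIC))
E
```

```text
t 26.85 tcp [0.6499 0.1565 0.3513] x_ang 179.91 tilt [ 0.0001 -0.    ] F [-0.7  0.2  0.2] grip 0.069 0.0 j6 -1.51
883 [0.64827968 0.02933339 0.19469124] ((648.9813842773438, 27.998538970947266), 16.31692886352539) [ 0.04747158 -0.07154353  0.1655429 ]
337 [ 0.65119604 -0.15874426  0.19143881] ((650.8425903320312, -164.88485717773438), 14.698307991027832) [ 0.09424671 -0.05418436  0.12124196]
0.108 599 [0.6483358  0.16241817 0.11024985] ((649.141845703125, 162.07437133789062), (36.419715881347656, 36.89885711669922), 0.4936845898628235)
0.13 72 [0.64859849 0.16241598 0.1334864 ] ((648.5166015625, 162.91746520996094), (9.339768409729004, 10.532991409301758), 89.82194519042969)
[326.6, 210.6] 0.74 [0.64778857 0.16278997 0.11      ]
[324 213]
```

View pics/w6c.png

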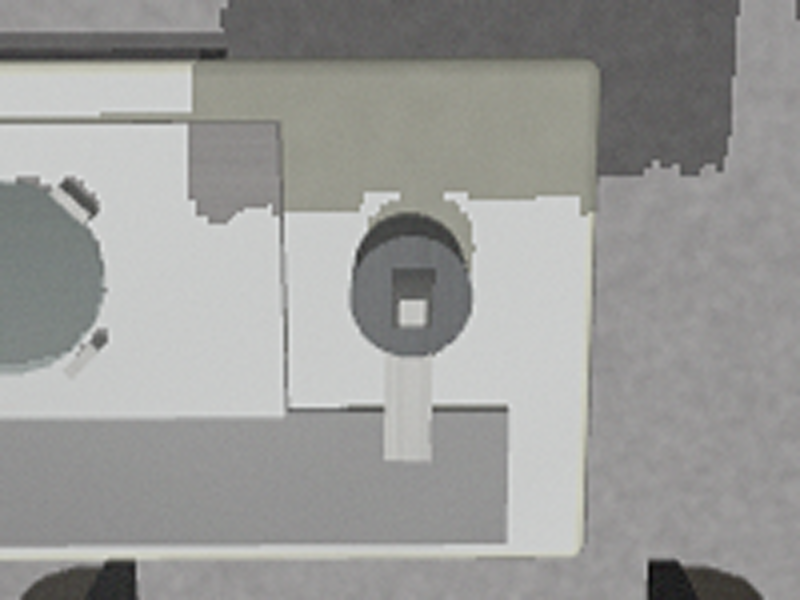

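Both stoppers are seated and the latch points along +x, so the spindle is at about 0. Column centre is at about (.6487,.1623). Next I'll go over the bin.

Emit:
arm_command:
  offset:
    - [0.02,-0.03,0]
    - [0.027,-0.04,0]
    - [0.027,-0.04,0]
    - [0.027,-0.04,0]
    - [0.027,-0.04,0]
    - [0.027,-0.04,0]
    - [0.027,-0.04,0]
    - [0.027,-0.04,0]
  yaw: [0,0,0,0,0,0,0,0]
  jaw: [0.2,0.2,0.2,0.2,0.2,0.2,0.2,0.2]

```text
time: 27.75
tcp_pos: [0.4393, -0.1539, 0.3515]
ee_rot: [0.001, 3.141, -0.001]
force: [0.8, -0.9, -0.0]
grip_width: 0.0552
finger_force: 0.0
```

Emit:
arm_command:
  offset:
    - [0.027,-0.036,0]
    - [0,0,0]
    - [0,0,0]
    - [0,0,0]
    - [0,0,0]
    - [0,0,0]
    - [0,0,0]
    - [0,0,0]
  yaw: [8,8,8,8,8,8,8,8]
  jaw: [0.2,0.2,0.2,0.2,0.2,0.2,0.2,0.2]

```text
time: 28.55
tcp_pos: [0.4135, -0.1886, 0.3514]
ee_rot: [1.673, 2.658, -0.0]
force: [0.1, -0.5, -0.7]
grip_width: 0.0552
finger_force: 0.0
```

Emit:
arm_command:
  offset:
    - [0,0,0]
    - [0,0,0]
    - [0,0,0]
    - [0,0,0]
    - [0,0,0]
    - [0,0,0]
    - [0,0,0]
    - [0,0,0]
  yaw: [8,7.6,0,0,0,0,0,0]
  jaw: [0.2,0.2,0.2,0.2,0.2,0.2,0.2,0.2]

```text
time: 29.35
tcp_pos: [0.4136, -0.1886, 0.3512]
ee_rot: [-2.011, -2.413, -0.0]
force: [-0.7, -0.1, 0.1]
grip_width: 0.0549
finger_force: 0.0
```

```bash
cat >> h.py <<'E'
def handle(cam,name):
    s,M=pose(); p,d,m=snap(cam); save(name,p); W=world(d,m); np.savez(name+".npz",p=p,d=d,W=W)
    k=((W[...,2]>.048)&(W[...,2]<.062)&(abs(W[...,0]-.42)<.12)&(abs(W[...,1]+.19)<.13)).astype(np.uint8)
    n,l,st,c=cv2.connectedComponentsWithStats(k)
    for i in range(1,n):
        if st[i,4]>60: w=W[l==i]; print(cam,c[i].round(),st[i,4],"mean",w.mean(0).round(4),"rect",cv2.minAreaRect((w[:,:2]*1000).astype(np.float32)))
    return s,M,p,W,m
E
python3 - <<'E'
from h import *
handle("wrist","w7"); s,M,p,W,m=handle("top","top1")
for c in [(.65,.028),(.6505,-.1726)]:
    k=(W[...,2]>.185)&(W[...,2]<.205)&(abs(W[...,0]-c[0])<.03)&(abs(W[...,1]-c[1])<.03)
    print(k.sum(),np.median(W[k],0), cv2.minEnclosingCircle((W[k][:,:2]*1000).astype(np.float32)))
E
```

```text
t 29.35 tcp [ 0.4136 -0.1886  0.3512] x_ang 100.39 tilt [-0.  0.] F [-0.7 -0.1  0.1] grip 0.0549 0.0 j6 -0.88
wrist [321. 204.] 505 mean [ 0.4132 -0.1878  0.054 ] rect ((413.500244140625, -188.68258666992188), (12.762803077697754, 70.06090545654297), 10.160649299621582)
t 29.4 tcp [ 0.4136 -0.1886  0.3512] x_ang 100.38 tilt [-0.0001  0.    ] F [ 0.4 -0.2 -0.1] grip 0.0553 0.0 j6 -0.88
top [431. 265.] 322 mean [ 0.4143 -0.1892  0.0536] rect ((414.3389587402344, -189.71640014648438), (13.971893310546875, 69.9945068359375), 10.380437850952148)
382 [0.64851256 0.02702177 0.19455059] ((650.1580200195312, 26.806570053100586), 16.228363037109375)
401 [ 0.64989009 -0.17241376  0.19441637] ((651.217529296875, -173.64877319335938), 16.586946487426758)
```

View pics/w7.png

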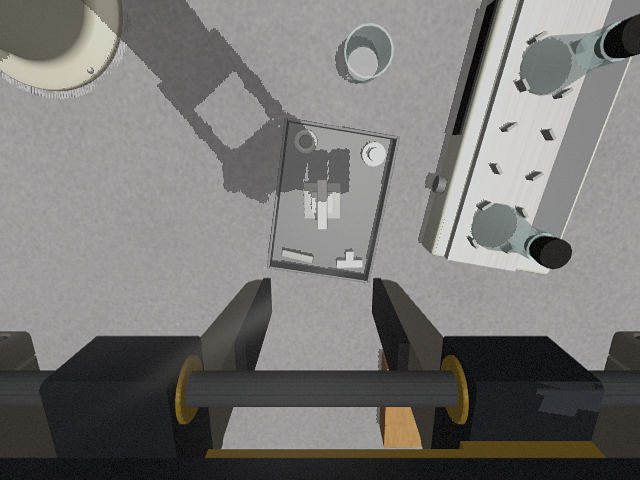

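Both stoppers are seated upright (tops at .1945) and the handle stands at (.4135,-.1887) with its bar at 100.3°. The gripper is already above it, so I'll go down.

Emit:
arm_command:
  offset:
    - [0,0,0.03]
    - [0,0,0.048]
    - [0,0,0.048]
    - [0,0,0.048]
    - [0,0,0.048]
    - [0,0,0.035]
    - [0,0,0.02]
    - [0,0,0.01]
  yaw: [0,0,0,0,0,0,0,0]
  jaw: [0.2,0.2,0.2,0.2,0.2,0.2,0.2,0.2]

```text
time: 30.25
tcp_pos: [0.4123, -0.1875, 0.062]
ee_rot: [-2.009, -2.41, 0.0]
force: [0.3, -0.4, -0.7]
grip_width: 0.0549
finger_force: 0.0
```

Emit:
arm_command:
  offset:
    - [0,0,0.01]
    - [0,0,0.01]
    - [0,0,0.007]
    - [0,0,0]
    - [0,0,0]
    - [0,0,0]
    - [0,0,0]
    - [0,0,0]
  yaw: [0,0,0,0,0,0,0,0]
  jaw: [0.2,0.2,0.2,0.2,0.2,0.2,0.2,0.2]

```text
time: 31.05
tcp_pos: [0.4138, -0.1888, 0.0376]
ee_rot: [2.011, 2.412, -0.0]
force: [-0.6, -0.1, -0.2]
grip_width: 0.0549
finger_force: 0.0
```

```bash
python3 - <<'E'
from h import *
to(.4135,-.1887,.0335); handle("top","top2")
E
```

```text
t 31.05 tcp [ 0.4138 -0.1888  0.0376] x_ang 100.37 tilt [ 0.0006 -0.0005] F [-0.6 -0.1 -0.2] grip 0.0549 0.0 j6 -0.88
offset [ 0.0001 -0.0003  0.0041]
t 31.05 tcp [ 0.4138 -0.1888  0.0376] x_ang 100.37 tilt [ 0.0006 -0.0005] F [-0.6 -0.1 -0.2] grip 0.0549 0.0 j6 -0.88
top [420. 267.] 136 mean [ 0.4108 -0.1694  0.0535] rect ((410.7502136230469, -169.51657104492188), (13.696030616760254, 29.133544921875), 9.425666809082031)
```

Emit:
arm_command:
  offset:
    - [0,0,0.004]
    - [0,0,0]
    - [0,0,0]
    - [0,0,0]
    - [0,0,0]
    - [0,0,0]
    - [0,0,0]
    - [0,0,0]
  yaw: [0,0,0,0,0,0,0,0]
  jaw: [0.2,0.2,-1,-1,-1,-1,-1,-1]
  grip_force: 55

```text
time: 31.9
tcp_pos: [0.4136, -0.1886, 0.0332]
ee_rot: [2.012, 2.413, 0.0]
force: [0.3, 0.9, 0.2]
grip_width: 0.0138
finger_force: 55.0
```

Emit:
arm_command:
  offset:
    - [0,0,-0.005]
    - [0,0,-0.015]
    - [0,0,-0.03]
    - [0,0,-0.04]
    - [0,0,-0.045]
    - [0,0,-0.045]
    - [0,0,-0.03]
    - [0,0,0]
  yaw: [0,0,0,0,0,0,0,0]
  jaw: [-1,-1,-1,-1,-1,-1,-1,-1]

```text
time: 32.7
tcp_pos: [0.4157, -0.1903, 0.2487]
ee_rot: [2.005, 2.405, -0.0]
force: [0.8, 0.5, -0.8]
grip_width: 0.0134
finger_force: 55.0
```

```bash
python3 - <<'E'
from h import *
pose()
E
```

```text
t 32.7 tcp [ 0.4157 -0.1903  0.2487] x_ang 100.37 tilt [ 0.0077 -0.0064] F [ 0.8  0.5 -0.8] grip 0.0134 55.0 j6 -0.88
```

Emit:
arm_command:
  offset:
    - [0,0,-0.03]
    - [0,0,-0.03]
    - [0.02,0.013,0]
    - [0.032,0.022,0]
    - [0.038,0.026,0]
    - [0.038,0.026,0]
    - [0.038,0.026,0]
    - [0.038,0.026,0]
  yaw: [-8,-2.4,0,0,0,0,0,0]
  jaw: [-1,-1,-1,-1,-1,-1,-1,-1]

```text
time: 33.5
tcp_pos: [0.4706, 0.0534, 0.3017]
ee_rot: [-1.784, -2.584, 0.002]
force: [1.1, -1.0, -1.1]
grip_width: 0.0137
finger_force: 55.0
```

Emit:
arm_command:
  offset:
    - [0.038,0.026,0]
    - [0.038,0.026,0]
    - [0.038,0.026,0]
    - [0.033,0.018,0]
    - [0,0,0]
    - [0,0,0]
    - [0,0,0]
    - [0,0,0]
  yaw: [0,0,0,0,0,0,0,0]
  jaw: [-1,-1,-1,-1,-1,-1,-1,-1]

```text
time: 34.3
tcp_pos: [0.5088, 0.2218, 0.3029]
ee_rot: [-1.787, -2.584, 0.001]
force: [-0.8, 0.2, -1.8]
grip_width: 0.0134
finger_force: 55.0
```

```bash
python3 - <<'E'
from h import *
to(.6487,.1623,.1655); p,d,m=snap("wrist"); save("w8",p); W=world(d,m); np.savez("w8.npz",p=p,d=d,W=W)
for a,b in [(.107,.113),(.129,.138)]:
    k=(W[...,2]>a)&(W[...,2]<b)&(abs(W[...,0]-.65)<.05)&(abs(W[...,1]-.16)<.05)
    if k.sum()>5: print(a,k.sum(),W[k].mean(0),cv2.minEnclosingCircle((W[k][:,:2]*1000).astype(np.float32)),cv2.minAreaRect((W[k][:,:2]*1000).astype(np.float32)))
E
```

```text
t 34.3 tcp [0.5088 0.2218 0.3029] x_ang 110.67 tilt [-0.0005 -0.0003] F [-0.8  0.2 -1.8] grip 0.0134 55.0 j6 -0.17
offset [-0.105   0.11    0.1373]
0.107 568 [0.64641126 0.16493203 0.11015034] ((649.2472534179688, 162.85360717773438), 19.334287643432617) ((649.1498413085938, 162.55618286132812), (37.0146369934082, 38.176448822021484), 64.55259704589844)
0.129 96 [0.64807522 0.1637891  0.13271621] ((648.93017578125, 162.6186065673828), 7.198803901672363) ((648.8974609375, 163.42869567871094), (10.41454792022705, 11.562421798706055), 2.31253719329834)
```

View pics/w8.png

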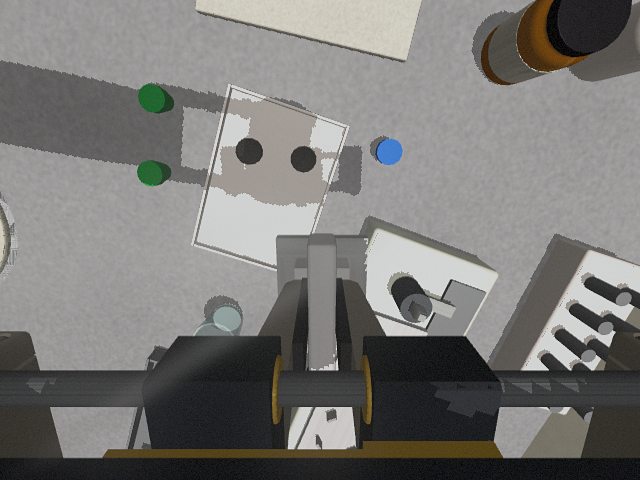

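I rotated the wrong way, so I need yaw +20.7. The spindle is at about (.649,.1626).

Emit:
arm_command:
  offset:
    - [0,0,0]
    - [0,0,0]
    - [0,0,0]
    - [-0.011,0.028,0]
    - [-0.016,0.038,0]
    - [-0.016,0.038,0]
    - [-0.016,0.036,0]
    - [0,0,0]
  yaw: [8,8,4.7,0,0,0,0,0]
  jaw: [-1,-1,-1,-1,-1,-1,-1,-1]

```text
time: 35.15
tcp_pos: [0.6517, 0.1601, 0.3007]
ee_rot: [-2.226, -2.217, 0.003]
force: [-0.9, -1.0, -1.6]
grip_width: 0.0134
finger_force: 55.0
```

Emit:
arm_command:
  offset:
    - [0,0,0]
    - [0,0,0]
    - [0,0,0]
    - [0,0,0]
    - [0,0,0]
    - [0,0,0]
    - [0,0,0]
    - [0,0,0]
  yaw: [0,0,0,0,0,0,0,0]
  jaw: [-1,-1,-1,-1,-1,-1,-1,-1]

```text
time: 35.95
tcp_pos: [0.6489, 0.1642, 0.3032]
ee_rot: [-2.22, -2.223, 0.0]
force: [0.1, -0.2, -0.8]
grip_width: 0.0135
finger_force: 55.0
```

```bash
python3 - <<'E'
from h import *
s,M=pose(); p,d,m=snap("wrist"); save("w9",p); W=world(d,m); np.savez("w9.npz",p=p,d=d,W=W); t=s["tcp_pos"]
to(.649,.1626,.1655)
for a,b in [(.107,.113),(.129,.138)]:
    k=(W[...,2]>a)&(W[...,2]<b)&(abs(W[...,0]-.65)<.05)&(abs(W[...,1]-.16)<.05)
    if k.sum()>5: print(a,k.sum(),W[k].mean(0),cv2.minEnclosingCircle((W[k][:,:2]*1000).astype(np.float32)))
# flange of the held handle: top face at tcp-.0212
k=(abs(W[...,2]-(t[2]-.0212))<.004)&(np.hypot(W[...,0]-t[0],W[...,1]-t[1])<.06); print(k.sum(),cv2.minAreaRect((W[k][:,:2]*1000).astype(np.float32)))
cv2.imwrite('pics/w9c.png',cv2.resize(p[130:330,190:450,::-1],None,fx=3,fy=3,interpolation=cv2.INTER_CUBIC))
E
```

```text
t 35.95 tcp [0.6489 0.1642 0.3032] x_ang 90.07 tilt [-0. -0.] F [ 0.1 -0.2 -0.8] grip 0.0135 55.0 j6 0.07
t 36.0 tcp [0.6489 0.1641 0.3032] x_ang 90.07 tilt [-0.0001 -0.    ] F [-0.5  0.2 -1.4] grip 0.0133 55.0 j6 0.07
offset [-1.500e-03  1.000e-04  1.377e-01]
0.107 665 [0.64943348 0.16596553 0.11023864] ((649.462158203125, 162.84014892578125), 18.960397720336914)
0.129 107 [0.64948846 0.16384794 0.13284219] ((649.1939697265625, 163.58953857421875), 7.291812419891357)
2370 ((648.6456298828125, 172.776611328125), (54.13343048095703, 36.73146438598633), 0.3163444995880127)
```

View pics/w9c.png

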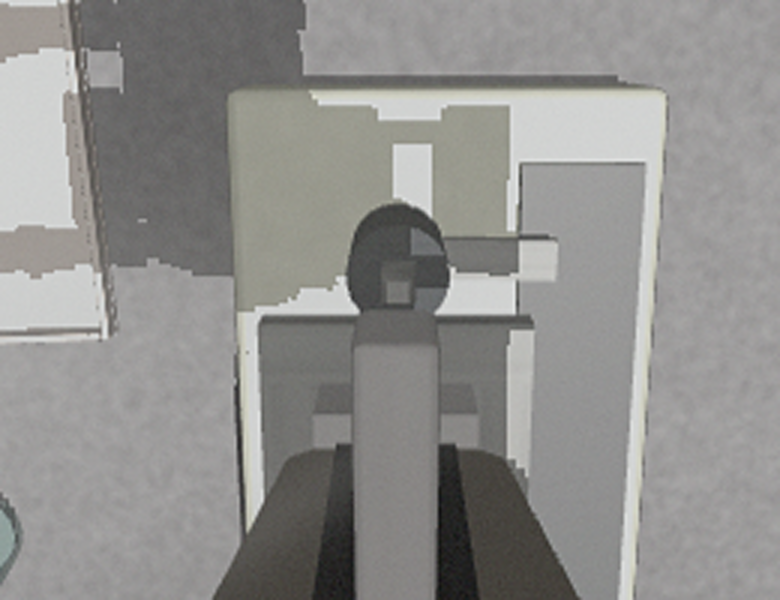

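Handle and spindle are square to each other: flange centre is at (.6487,.1641) and spindle at (.6492,.1627). I'll correct and go down.

Emit:
arm_command:
  offset:
    - [-0.0015,0.0005,0.025]
    - [0,0,0.04]
    - [0,0,0.035]
    - [0,0,0.02]
    - [0,0,0.01]
    - [0,0,0.005]
    - [0,0,0]
    - [0,0,0]
  yaw: [0,0,0,0,0,0,0,0]
  jaw: [-1,-1,-1,-1,-1,-1,-1,-1]

```text
time: 36.8
tcp_pos: [0.6505, 0.1627, 0.17]
ee_rot: [2.219, 2.221, 0.003]
force: [0.1, -0.2, -1.1]
grip_width: 0.0133
finger_force: 55.0
```

Emit:
arm_command:
  offset:
    - [0,0,0]
    - [0,0,0]
    - [0,0,0.001]
    - [0,0,0.001]
    - [0,0,0.002]
    - [0,0,0.002]
    - [0,0,0]
    - [0,0,0]
  yaw: [0,0,0,0,0,0,0,0]
  jaw: [-1,-1,-1,-1,-1,-1,-1,-1]

```text
time: 37.6
tcp_pos: [0.6494, 0.1626, 0.162]
ee_rot: [-2.22, -2.223, 0.0]
force: [-0.5, 0.1, -0.0]
grip_width: 0.0134
finger_force: 55.0
```

Emit:
arm_command:
  offset:
    - [0,0,0.001]
    - [0,0,0.001]
    - [0,0,0.001]
    - [0,0,0.001]
    - [0,0,0.001]
    - [0,0,0.001]
    - [0,0,0.001]
    - [0,0,0]
  yaw: [0,0,0,0,0,0,0,0]
  jaw: [-1,-1,-1,-1,-1,-1,-1,-1]

```text
time: 38.4
tcp_pos: [0.6493, 0.1626, 0.155]
ee_rot: [-2.22, -2.223, 0.0]
force: [-0.2, -0.9, -1.5]
grip_width: 0.0136
finger_force: 55.0
```

```bash
python3 - <<'E'
from h import *
s,M=pose(); print(s["moment"])
E
```

```text
t 38.4 tcp [0.6493 0.1626 0.155 ] x_ang 90.07 tilt [-0.0003 -0.0001] F [-0.2 -0.9 -1.5] grip 0.0136 55.0 j6 0.06
[-0.03287038  0.02880812 -0.03615942]
```

Emit:
arm_command:
  offset:
    - [0,0,0.0015]
    - [0,0,0.0015]
    - [0,0,0.0015]
    - [0,0,0.0015]
    - [0,0,0.0015]
    - [0,0,0.0015]
    - [0,0,0.0015]
    - [0,0,0.0015]
  yaw: [0,0,0,0,0,0,0,0]
  jaw: [-1,-1,-1,-1,-1,-1,-1,-1]

```text
time: 39.2
tcp_pos: [0.6495, 0.1626, 0.1431]
ee_rot: [2.22, 2.223, -0.0]
force: [-0.6, -0.6, -0.9]
grip_width: 0.0137
finger_force: 55.0
```

Emit:
arm_command:
  offset:
    - [0,0,0.001]
    - [0,0,0.001]
    - [0,0,0.001]
    - [0,0,0.001]
    - [0,0,0]
    - [0,0,0]
    - [0,0,0]
    - [0,0,0]
  yaw: [0,0,0,0,0,0,0,0]
  jaw: [-1,-1,-1,-1,-1,-1,-1,-1]

```text
time: 40.0
tcp_pos: [0.6495, 0.1626, 0.1392]
ee_rot: [2.22, 2.223, 0.0]
force: [0.7, -0.1, -1.3]
grip_width: 0.0134
finger_force: 55.0
```

Emit:
arm_command:
  offset:
    - [0,0,0.001]
    - [0,0,0.0005]
    - [0,0,0]
    - [0,0,0]
    - [0,0,0]
    - [0,0,0]
    - [0,0,0]
    - [0,0,0]
  yaw: [0,0,0,0,0,0,0,0]
  jaw: [-1,-1,-1,-1,-1,-1,-1,-1]

```text
time: 40.8
tcp_pos: [0.6496, 0.1627, 0.1392]
ee_rot: [2.22, 2.223, 0.001]
force: [-3.6, -0.5, 5.2]
grip_width: 0.0135
finger_force: 55.0
```

It is seated. Turning clockwise.

Emit:
arm_command:
  offset:
    - [0,0,0]
    - [0,0,0]
    - [0,0,0]
    - [0,0,0]
    - [0,0,0]
    - [0,0,0]
    - [0,0,0]
    - [0,0,0]
  yaw: [4,7,8,8,8,8,8,8]
  jaw: [-1,-1,-1,-1,-1,-1,-1,-1]

```text
time: 41.6
tcp_pos: [0.6501, 0.1627, 0.1392]
ee_rot: [3.029, 0.833, 0.003]
force: [-1.2, -0.3, 4.2]
grip_width: 0.0136
finger_force: 55.0
```

```bash
python3 - <<'E'
from h import *
s,M=pose(); print(s["moment"])
E
```

```text
t 41.6 tcp [0.6501 0.1627 0.1392] x_ang 30.75 tilt [0.0019 0.0001] F [-1.2 -0.3  4.2] grip 0.0136 55.0 j6 1.1
[-0.03992078  0.42942835  0.09533091]
```

Emit:
arm_command:
  offset:
    - [0,0,0]
    - [0,0,0]
    - [0,0,0]
    - [0,0,0]
    - [0,0,0]
    - [0,0,0]
    - [0,0,0]
    - [0,0,0]
  yaw: [3,3,3,3,0,0,0,0]
  jaw: [-1,-1,-1,-1,-1,-1,-1,-1]

```text
time: 42.4
tcp_pos: [0.6502, 0.1626, 0.1392]
ee_rot: [3.098, 0.522, 0.003]
force: [-0.8, -0.0, 6.6]
grip_width: 0.0136
finger_force: 55.0
```

```bash
python3 - <<'E'
from h import *
s,M=pose(); print(s["moment"])
E
```

```text
t 42.4 tcp [0.6502 0.1626 0.1392] x_ang 19.13 tilt [0.0021 0.0001] F [-0.8 -0.   6.6] grip 0.0136 55.0 j6 1.3
[-0.11170194  0.43176712 -0.06916508]
```

Emit:
arm_command:
  offset:
    - [0,0,0]
    - [0,0,0]
    - [0,0,0]
    - [0,0,0]
    - [0,0,0]
    - [0,0,0]
    - [0,0,0]
    - [0,0,0]
  yaw: [2,2,2,2,2,0,0,0]
  jaw: [-1,-1,-1,-1,-1,-1,-1,-1]

```text
time: 43.2
tcp_pos: [0.6502, 0.1626, 0.1392]
ee_rot: [3.132, 0.25, 0.003]
force: [-0.7, -1.0, 5.4]
grip_width: 0.0138
finger_force: 55.0
```

```bash
python3 - <<'E'
from h import *
s,M=pose(); print(s["moment"])
E
```

```text
t 43.2 tcp [0.6502 0.1626 0.1392] x_ang 9.12 tilt [0.0021 0.    ] F [-0.7 -1.   5.4] grip 0.0138 55.0 j6 1.48
[-0.09758018  0.46689355  0.05856094]
```

Emit:
arm_command:
  offset:
    - [0,0,0]
    - [0,0,0]
    - [0,0,0]
    - [0,0,0]
    - [0,0,0]
    - [0,0,0]
    - [0,0,0]
    - [0,0,0]
  yaw: [2,2,0,0,0,0,0,0]
  jaw: [-1,-1,-1,-1,-1,-1,-1,-1]

```text
time: 44.0
tcp_pos: [0.6502, 0.1625, 0.1392]
ee_rot: [3.138, 0.14, 0.003]
force: [-0.3, 0.1, 4.4]
grip_width: 0.0135
finger_force: 55.0
```

```bash
python3 - <<'E'
from h import *
s,M=pose(); print(s["moment"])
E
```

```text
t 44.0 tcp [0.6502 0.1625 0.1392] x_ang 5.12 tilt [ 0.0021 -0.    ] F [-0.3  0.1  4.4] grip 0.0135 55.0 j6 1.55
[-0.00765072  0.42734663 -0.06193293]
```

Emit:
arm_command:
  offset:
    - [0,0,0]
    - [0,0,0]
    - [0,0,0]
    - [0,0,0]
    - [0,0,0]
    - [0,0,0]
    - [0,0,0]
    - [0,0,0]
  yaw: [1,1,1,1,0,0,0,0]
  jaw: [-1,-1,-1,-1,-1,-1,-1,-1]

```text
time: 44.8
tcp_pos: [0.6502, 0.1625, 0.1392]
ee_rot: [3.141, 0.032, 0.003]
force: [-1.9, -0.8, 5.1]
grip_width: 0.0135
finger_force: 55.0
```

```bash
python3 - <<'E'
from h import *
s,M=pose(); print(s["moment"],s["effort"][5]); p,d,m=snap("wrist"); save("w10",p)
p,d,m=snap("top"); save("top3",p)
q=proj([.65,.16,.1],m)[0].astype(int)
cv2.imwrite('pics/top3c.png',cv2.resize(p[q[1]-60:q[1]+60,q[0]-80:q[0]+80,::-1],None,fx=5,fy=5,interpolation=cv2.INTER_CUBIC))
E
```

```text
t 44.8 tcp [0.6502 0.1625 0.1392] x_ang 1.15 tilt [ 0.0021 -0.0002] F [-1.9 -0.8  5.1] grip 0.0135 55.0 j6 1.62
[-0.1062664   0.42924228  0.18476558] 0.16330216079950333
```

View pics/w10.png

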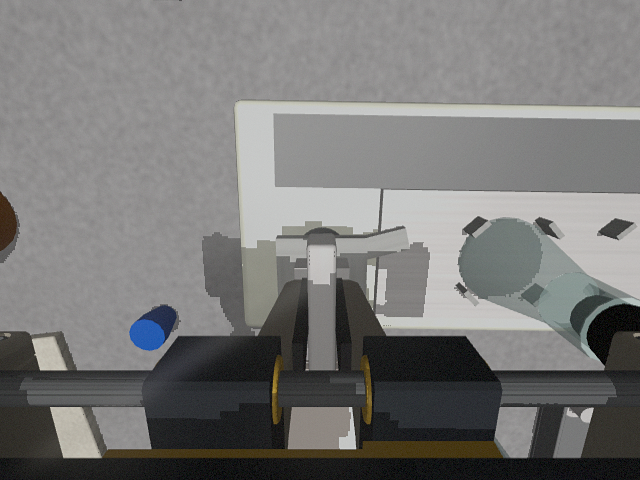

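The wrist view shows the latch swung over the plate edge at (400,238), close to −y. The torque is starting to rise, so I'll turn firmly to the stop.

Emit:
arm_command:
  offset:
    - [0,0,0]
    - [0,0,0]
    - [0,0,0]
    - [0,0,0]
    - [0,0,0]
    - [0,0,0]
    - [0,0,0]
    - [0,0,0]
  yaw: [1,1,1,1,0,0,0,0]
  jaw: [-1,-1,-1,-1,-1,-1,-1,-1]

```text
time: 45.7
tcp_pos: [0.6502, 0.1625, 0.1392]
ee_rot: [3.14, -0.077, 0.003]
force: [-1.1, -0.7, 5.8]
grip_width: 0.014
finger_force: 55.1
```

```bash
python3 - <<'E'
from h import *
s,M=pose(); print(s["moment"],s["effort"][5])
E
```

```text
t 45.7 tcp [0.6502 0.1625 0.1392] x_ang -2.8 tilt [ 0.0022 -0.0005] F [-1.1 -0.7  5.8] grip 0.014 55.1 j6 1.69
[-0.14473611  0.43420694  0.44362615] 0.4467338416725397
```

Emit:
arm_command:
  offset:
    - [0,0,0]
    - [0,0,0]
    - [0,0,0]
    - [0,0,0]
    - [0,0,0]
    - [0,0,0]
    - [0,0,0]
    - [0,0,0]
  yaw: [1,1,1,1,0,0,0,0]
  jaw: [-1,-1,-1,-1,-1,-1,-1,-1]

```text
time: 46.5
tcp_pos: [0.6502, 0.1624, 0.1392]
ee_rot: [3.136, -0.186, 0.003]
force: [-0.6, -0.3, 6.3]
grip_width: 0.0134
finger_force: 55.1
```

```bash
python3 - <<'E'
from h import *
s,M=pose(); print(s["moment"],s["effort"][5])
E
```

```text
t 46.5 tcp [0.6502 0.1624 0.1392] x_ang -6.78 tilt [ 0.0021 -0.0007] F [-0.6 -0.3  6.3] grip 0.0134 55.1 j6 1.75
[-0.17053398  0.36282397  0.621838  ] 0.5999424867331982
```

```bash
python3 - <<'E'
from h import *
s,M=pose(); p,d,m=snap("wrist"); W=world(d,m); save("w11",p)
c=np.array([.6492,.1627])
rad=np.hypot(W[...,0]-c[0],W[...,1]-c[1])
k=(W[...,2]>.0705)&(W[...,2]<.1)&(rad>.03)&(rad<.066)
print(k.sum(),W[k].mean(0),W[k][:,2].min(),W[k][:,2].max())
w=W[k][:,:2]-c; print("ang",np.degrees(np.arctan2(-w[:,1],w[:,0]).mean()))
far=rad[k]>.05; print(np.degrees(np.arctan2(-w[far,1],w[far,0])).mean(),far.sum(), rad[k].max())
v,u=np.where(k); print(u.min(),u.max(),v.min(),v.max())
q=(w*1000).astype(np.float32); print(cv2.minAreaRect(q), cv2.fitLine(q,cv2.DIST_L2,0,.01,.01).ravel())
E
```

```text
t 46.5 tcp [0.6502 0.1624 0.1392] x_ang -6.78 tilt [ 0.0021 -0.0007] F [-0.6 -0.3  6.3] grip 0.0134 55.1 j6 1.75
1011 [0.66344665 0.11607848 0.07691453] 0.07054731742086442 0.079245584196021
ang 72.96433057009365
73.16660353763605 473 0.0640500822522056
354 408 215 252
((12.878633499145508, -44.48033905029297), (16.988182067871094, 34.68019485473633), 14.909693717956543) [  0.2627194  -0.9648723  14.2466545 -46.621517 ]
```

The latch fit gives 74.8° (1.305 rad), so it is at the stop. I'll back off within the play and lift.

Emit:
arm_command:
  offset:
    - [0,0,0]
    - [0,0,0]
    - [0,0,0]
    - [0,0,0]
    - [0,0,-0.001]
    - [0,0,-0.002]
    - [0,0,-0.003]
    - [0,0,-0.003]
  yaw: [-4,-4,-4,-2,0,0,0,0]
  jaw: [-1,-1,-1,-1,-1,-1,-1,-1]

```text
time: 47.35
tcp_pos: [0.6494, 0.1624, 0.14]
ee_rot: [-3.135, -0.192, 0.001]
force: [15.5, 1.5, -21.6]
grip_width: 0.0136
finger_force: 55.0
```

```bash
python3 - <<'E'
from h import *
s,M=pose(); print(s["moment"],s["effort"][5])
E
```

```text
t 47.35 tcp [0.6494 0.1624 0.14  ] x_ang 7.02 tilt [-0.0008  0.0004] F [ 15.5   1.5 -21.6] grip 0.0136 55.0 j6 1.51
[ 0.34131518 -3.08355136  0.10714842] 0.07460368098691106
```

Emit:
arm_command:
  offset:
    - [0,0,-0.004]
    - [0,0,-0.005]
    - [0,0,-0.006]
    - [0,0,-0.01]
    - [0,0,-0.03]
    - [0,0,-0.04]
    - [0,0,-0.04]
    - [0,0,-0.03]
  yaw: [0,0,0,0,0,0,0,0]
  jaw: [-1,-1,-1,-1,-1,-1,-1,-1]

```text
time: 48.15
tcp_pos: [0.6495, 0.1627, 0.3158]
ee_rot: [-3.136, -0.194, -0.005]
force: [0.5, -0.1, -0.3]
grip_width: 0.0133
finger_force: 55.0
```

```bash
python3 - <<'E'
from h import *
s,M=pose(); p,d,m=snap("wrist"); W=world(d,m); save("w12",p); t=s["tcp_pos"]
c=np.array([.6492,.1627])
rad=np.hypot(W[...,0]-c[0],W[...,1]-c[1])
k=(W[...,2]>.0705)&(W[...,2]<.1)&(rad>.03)&(rad<.066)
w=W[k][:,:2]-c; print(k.sum(),"ang",np.degrees(np.arctan2(-w[:,1],w[:,0]).mean()),cv2.fitLine((w*1000).astype(np.float32),cv2.DIST_L2,0,.01,.01).ravel())
k=(abs(W[...,2]-(t[2]-.0212))<.006)&(np.hypot(W[...,0]-t[0],W[...,1]-t[1])<.06); print(k.sum(),W[k].mean(0),cv2.minAreaRect((W[k][:,:2]*1000).astype(np.float32)))
E
```

```text
t 48.15 tcp [0.6495 0.1627 0.3158] x_ang 7.07 tilt [0.0029 0.0002] F [ 0.5 -0.1 -0.3] grip 0.0133 55.0 j6 1.51
385 ang 68.45352081476607 [  0.34406683  -0.9389452   17.05355    -43.303757  ]
2445 [0.66419394 0.16445572 0.29482888] ((658.013671875, 163.73495483398438), (36.9320182800293, 54.14064407348633), 6.489973068237305)
```

Emit:
arm_command:
  offset:
    - [0.03,0,0]
    - [0.04,0,0]
    - [0.01,0,0]
    - [0,0,0]
    - [0,0,0]
    - [0,0,0]
    - [0,0,0]
    - [0,0,0]
  yaw: [0,0,0,0,0,0,0,0]
  jaw: [-1,-1,-1,-1,-1,-1,-1,-1]

```text
time: 49.0
tcp_pos: [0.7284, 0.1725, 0.3126]
ee_rot: [3.136, 0.194, 0.001]
force: [-0.4, 1.0, -1.2]
grip_width: 0.0138
finger_force: 55.0
```

```bash
cat >> h.py <<'E'
def latch(name):
    s,M=pose(); p,d,m=snap("wrist"); W=world(d,m); save(name,p); t=s["tcp_pos"]
    c=np.array([.6492,.1627]); rad=np.hypot(W[...,0]-c[0],W[...,1]-c[1])
    k=(W[...,2]>.0705)&(W[...,2]<.09)&(rad>.025)&(rad<.066)
    w=W[k][:,:2]-c; print(k.sum(),"ang",np.degrees(np.arctan2(-w[:,1],w[:,0]).mean()),cv2.minAreaRect((w*1000).astype(np.float32)),cv2.fitLine((w*1000).astype(np.float32),cv2.DIST_L2,0,.01,.01).ravel())
    k=(W[...,2]>.107)&(W[...,2]<.113)&(rad<.03); print("face",k.sum(),cv2.minEnclosingCircle((W[k][:,:2]*1000).astype(np.float32)))
    k=(W[...,2]>.129)&(W[...,2]<.138)&(rad<.015); print("tip",k.sum(),W[k].mean(0),cv2.minAreaRect((W[k][:,:2]*1000).astype(np.float32)))
    q=proj([*c,.1],m)[0].astype(int); print(q)
    u,v=max(q[0]-65,0),max(q[1]-50,0); cv2.imwrite(f'pics/{name}c.png',cv2.resize(p[v:v+100,u:u+130,::-1],None,fx=6,fy=6,interpolation=cv2.INTER_CUBIC))
E
python3 -c "
from h import *
latch('w13')"
```

```text
t 49.0 tcp [0.7284 0.1725 0.3126] x_ang 7.07 tilt [0.0008 0.    ] F [-0.4  1.  -1.2] grip 0.0138 55.0 j6 1.52
48 ang 69.64441298217908 ((21.691287994384766, -57.68372344970703), (16.727426528930664, 5.140984535217285), 11.455680847167969) [  0.96982324   0.24380907  21.243166   -57.132572  ]
face 0 ((0.0, 0.0), 0.0)
tip 0 [nan nan nan] ((0.0, 0.0), (0.0, 0.0), 0.0)
[321 281]h.py:54: RuntimeWarning: Mean of empty slice.
  k=(W[...,2]>.129)&(W[...,2]<.138)&(rad<.015); print("tip",k.sum(),W[k].mean(0),cv2.minAreaRect((W[k][:,:2]*1000).astype(np.float32)))
  ret = um.true_divide(
```

View pics/w13c.png

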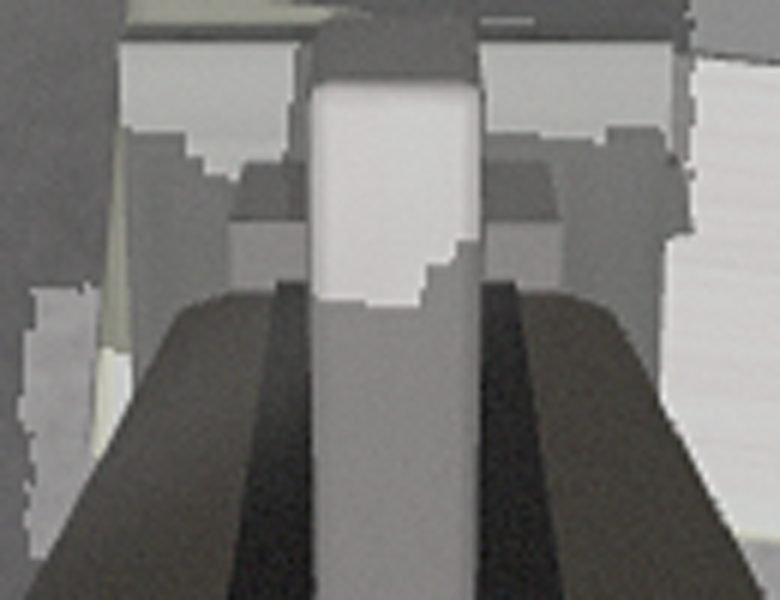

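That was the wrong side: the handle hides the spindle. I'll move the other way.

Emit:
arm_command:
  offset:
    - [-0.04,0,0]
    - [-0.045,0,0]
    - [-0.045,0,0]
    - [-0.03,0,0]
    - [0,0,0]
    - [0,0,0]
    - [0,0,0]
    - [0,0,0]
  yaw: [0,0,0,0,0,0,0,0]
  jaw: [-1,-1,-1,-1,-1,-1,-1,-1]

```text
time: 49.85
tcp_pos: [0.5711, 0.1527, 0.3117]
ee_rot: [3.136, 0.193, 0.001]
force: [-0.1, 0.1, -0.4]
grip_width: 0.0136
finger_force: 55.0
```

```bash
python3 -c "
from h import *
latch('w14')"
```

```text
t 49.85 tcp [0.5711 0.1527 0.3117] x_ang 7.05 tilt [0.0004 0.    ] F [-0.1  0.1 -0.4] grip 0.0136 55.0 j6 1.5
509 ang 69.0785059278408 ((15.474519729614258, -40.792449951171875), (15.986711502075195, 39.46562194824219), 20.41046714782715) [  0.34601536  -0.93822885  15.685473   -41.112602  ]
face 909 ((649.5599365234375, 162.46768188476562), 18.91713523864746)
tip 125 [0.64964213 0.16261895 0.13294573] ((649.713623046875, 162.46780395507812), (10.9497652053833, 11.108006477355957), 21.465530395507812)
[321 145]
```

The latch is now at 69.6°, so it was dragged back about 5° when I backed off and lifted. I'll refit the handle centred on the spindle, turn to the stop again, then relax by opening the jaws before lifting.

Emit:
arm_command:
  offset:
    - [0,0,0]
    - [0,0,0]
    - [0.02,0.005,0]
    - [0.034,0.008,0]
    - [0.023,0.005,0]
    - [0,0,0]
    - [0,0,0]
    - [0,0,0]
  yaw: [-8,-5.4,0,0,0,0,0,0]
  jaw: [-1,-1,-1,-1,-1,-1,-1,-1]

```text
time: 50.7
tcp_pos: [0.6481, 0.1629, 0.3118]
ee_rot: [-3.092, -0.558, 0.0]
force: [0.0, -0.4, -1.9]
grip_width: 0.0133
finger_force: 55.0
```

Emit:
arm_command:
  offset:
    - [0,0,0.02]
    - [0,0,0.04]
    - [0,0,0.04]
    - [0,0,0.03]
    - [0,0,0.01]
    - [0,0,0.005]
    - [0,0,0]
    - [0,0,0]
  yaw: [0,0,0,0,0,0,0,0]
  jaw: [-1,-1,-1,-1,-1,-1,-1,-1]

```text
time: 51.5
tcp_pos: [0.6498, 0.1629, 0.1693]
ee_rot: [3.091, 0.558, 0.006]
force: [-0.5, -0.2, -0.5]
grip_width: 0.0138
finger_force: 55.0
```

```bash
python3 -c "
from h import *
to(.6495,.1626,.162)"
```

```text
t 51.5 tcp [0.6498 0.1629 0.1693] x_ang 20.47 tilt [0.004  0.0003] F [-0.5 -0.2 -0.5] grip 0.0138 55.0 j6 1.28
offset [-0.0004  0.0002  0.0073]
```

Emit:
arm_command:
  offset:
    - [0,0,0]
    - [0,0,0]
    - [0,0,0.002]
    - [0,0,0.002]
    - [0,0,0.002]
    - [0,0,0]
    - [0,0,0]
    - [0,0,0]
  yaw: [0,0,0,0,0,0,0,0]
  jaw: [-1,-1,-1,-1,-1,-1,-1,-1]

```text
time: 52.3
tcp_pos: [0.6485, 0.1628, 0.1607]
ee_rot: [3.092, 0.558, 0.0]
force: [-0.6, -0.3, -0.9]
grip_width: 0.0133
finger_force: 55.0
```

```bash
python3 -c "
from h import *
to(.6495,.1626,.1395)"
```

```text
t 52.3 tcp [0.6485 0.1628 0.1607] x_ang 20.47 tilt [ 0. -0.] F [-0.6 -0.3 -0.9] grip 0.0133 55.0 j6 1.28
offset [0.0008 0.0006 0.0212]
```

Emit:
arm_command:
  offset:
    - [0.0008,0.0005,0.001]
    - [0,0,0.002]
    - [0,0,0.002]
    - [0,0,0.002]
    - [0,0,0.002]
    - [0,0,0.002]
    - [0,0,0.002]
    - [0,0,0]
  yaw: [0,0,0,0,0,0,0,0]
  jaw: [-1,-1,-1,-1,-1,-1,-1,-1]

```text
time: 53.1
tcp_pos: [0.6492, 0.1626, 0.1472]
ee_rot: [-3.092, -0.558, 0.001]
force: [-0.7, -0.5, -0.0]
grip_width: 0.0136
finger_force: 55.0
```

Emit:
arm_command:
  offset:
    - [0,0,0.002]
    - [0,0,0.002]
    - [0,0,0.002]
    - [0,0,0.001]
    - [0,0,0.001]
    - [0,0,0.0005]
    - [0,0,0]
    - [0,0,0]
  yaw: [0,0,0,0,0,0,0,0]
  jaw: [-1,-1,-1,-1,-1,-1,-1,-1]

```text
time: 53.9
tcp_pos: [0.6495, 0.1627, 0.1393]
ee_rot: [3.092, 0.558, 0.0]
force: [0.3, -0.2, -2.0]
grip_width: 0.0138
finger_force: 55.0
```

```bash
python3 -c "
from h import *
s,M=pose(); print(s['moment'])"
```

```text
t 53.9 tcp [0.6495 0.1627 0.1393] x_ang 20.47 tilt [0.0002 0.    ] F [ 0.3 -0.2 -2. ] grip 0.0138 55.0 j6 1.28
[-0.02411989  0.18274856  0.01109265]
```

Emit:
arm_command:
  offset:
    - [0,0,0.0004]
    - [0,0,0]
    - [0,0,0]
    - [0,0,0]
    - [0,0,0]
    - [0,0,0]
    - [0,0,0]
    - [0,0,0]
  yaw: [0,3,3,3,3,3,3,2]
  jaw: [-1,-1,-1,-1,-1,-1,-1,-1]

```text
time: 54.7
tcp_pos: [0.6501, 0.1625, 0.1393]
ee_rot: [3.141, 0.01, 0.003]
force: [1.6, -0.7, -0.9]
grip_width: 0.0138
finger_force: 55.0
```

Emit:
arm_command:
  offset:
    - [0,0,0]
    - [0,0,0]
    - [0,0,0]
    - [0,0,0]
    - [0,0,0]
    - [0,0,0]
    - [0,0,0]
    - [0,0,0]
  yaw: [1,1,0,0,0,0,0,0]
  jaw: [-1,-1,-1,-1,-1,-1,-1,-1]

```text
time: 55.5
tcp_pos: [0.65, 0.1625, 0.1392]
ee_rot: [3.141, -0.042, 0.002]
force: [4.4, -0.6, 2.4]
grip_width: 0.0136
finger_force: 55.0
```

```bash
python3 -c "
from h import *
s,M=pose(); print(s['moment']); latch('w15')" 2>/dev/null
```

```text
t 55.5 tcp [0.65   0.1625 0.1392] x_ang -1.54 tilt [ 0.0014 -0.0001] F [ 4.4 -0.6  2.4] grip 0.0136 55.0 j6 1.66
[-0.24265063 -0.63206344  0.31612469]
t 55.5 tcp [0.65   0.1625 0.1392] x_ang -1.54 tilt [ 0.0014 -0.0001] F [ 4.4 -0.6  2.4] grip 0.0136 55.0 j6 1.66
988 ang 73.27881134475227 ((13.146581649780273, -46.04981994628906), (17.0280704498291, 31.05779457092285), 15.096192359924316) [  0.33816928  -0.9410853   14.166633   -46.92974   ]
face 17 ((676.3746337890625, 162.2222137451172), 12.397192001342773)
tip 45 [0.65969973 0.16314672 0.1363669 ] ((659.807373046875, 162.4207763671875), (23.09501075744629, 3.5761568546295166), 88.67009735107422)
[321 270]
```

It is at the stop again (74.9°). Opening the jaws to relax, then I'll measure the handle's resting angle.

Emit:
arm_command:
  offset:
    - [0,0,0]
    - [0,0,0]
    - [0,0,0]
    - [0,0,0]
    - [0,0,0]
    - [0,0,0]
    - [0,0,0]
    - [0,0,0]
  yaw: [0,0,0,0,0,0,0,0]
  jaw: [-0.55,-0.55,-0.55,-0.55,-0.55,-0.55,-0.55,-0.55]

```text
time: 56.35
tcp_pos: [0.6494, 0.1626, 0.1388]
ee_rot: [-3.141, 0.042, 0.0]
force: [0.4, 0.3, -0.6]
grip_width: 0.0209
finger_force: 0.0
```

```bash
python3 - <<'E' 2>/dev/null
from h import *
s,M=pose(); print(s['moment']); latch('w16')
p,d,m=snap("wrist"); W=world(d,m); t=s["tcp_pos"]
for h,n in [(.118,"flange"),(.160,"bar")]:
    k=(abs(W[...,2]-h)<.003)&(np.hypot(W[...,0]-t[0],W[...,1]-t[1])<.045); print(n,k.sum(),W[k].mean(0),cv2.minAreaRect((W[k][:,:2]*1000).astype(np.float32)))
E
```

```text
t 56.35 tcp [0.6494 0.1626 0.1388] x_ang -1.54 tilt [-0.0001  0.    ] F [ 0.4  0.3 -0.6] grip 0.0209 0.0 j6 1.66
[0.02872226 0.1860754  0.00272801]
t 56.35 tcp [0.6494 0.1626 0.1388] x_ang -1.54 tilt [-0.0001  0.    ] F [ 0.4  0.3 -0.6] grip 0.0209 0.0 j6 1.66
1018 ang 73.18276688978395 ((13.224359512329102, -45.952510833740234), (16.799705505371094, 31.244890213012695), 15.745107650756836) [  0.3224539  -0.9465852  14.123236  -46.556683 ]
face 14 ((676.3358764648438, 163.01370239257812), 12.35732364654541)
tip 361 [0.64947728 0.16143647 0.13635763] ((649.4303588867188, 161.82777404785156), (24.412395477294922, 23.429466247558594), 2.579845666885376)
[321 269]
flange 2236 [0.6648733  0.1615667  0.11830938] ((649.4017944335938, 162.35519409179688), (55.40497589111328, 54.219905853271484), 1.2249592542648315)
bar 4011 [0.65351949 0.16234139 0.16015065] ((651.0218505859375, 159.12449645996094), (68.66015625, 44.424354553222656), 23.989242553710938)
```

Emit:
arm_command:
  offset:
    - [0,0,0]
    - [0,0,0]
    - [0,0,0]
    - [0,0,0]
    - [0,0,0]
    - [0,0,0]
    - [0,0,0]
    - [0,0,0]
  yaw: [-2,-2,0,0,0,0,0,0]
  jaw: [-0.55,-0.55,-0.55,-1,-1,-1,-1,-1]
  grip_force: 30

```text
time: 57.25
tcp_pos: [0.6495, 0.1625, 0.1388]
ee_rot: [3.141, 0.067, 0.0]
force: [-1.0, -1.1, 0.3]
grip_width: 0.0137
finger_force: 30.0
```

```bash
python3 - <<'E' 2>/dev/null
from h import *
s,M=pose(); print(s['moment'])
E
```

```text
t 57.25 tcp [0.6495 0.1625 0.1388] x_ang 2.46 tilt [ 0.     -0.0002] F [-1.  -1.1  0.3] grip 0.0137 30.0 j6 1.59
[-0.13483901  0.10980421  0.0729877 ]
```

Emit:
arm_command:
  offset:
    - [0,0,-0.001]
    - [0,0,-0.001]
    - [0,0,-0.002]
    - [0,0,-0.002]
    - [0,0,0]
    - [0,0,0]
    - [0,0,0]
    - [0,0,0]
  yaw: [0,0,0,0,0,0,0,0]
  jaw: [-1,-1,-1,-1,-1,-1,-1,-1]

```text
time: 58.05
tcp_pos: [0.6493, 0.1626, 0.1451]
ee_rot: [3.141, 0.068, -0.0]
force: [1.0, -0.9, -4.7]
grip_width: 0.0138
finger_force: 30.0
```

```bash
python3 - <<'E' 2>/dev/null
from h import *
s,M=pose(); print(s['moment']); latch('w17')
E
```

```text
t 58.05 tcp [0.6493 0.1626 0.1451] x_ang 2.47 tilt [-0.0001 -0.0002] F [ 1.  -0.9 -4.7] grip 0.0138 30.0 j6 1.59
[-0.27402723 -0.07979745 -0.00455571]
t 58.05 tcp [0.6493 0.1626 0.1451] x_ang 2.47 tilt [-0.0001 -0.0002] F [ 1.  -0.9 -4.7] grip 0.0138 30.0 j6 1.59
923 ang 73.18507765925719 ((13.46647834777832, -46.36579895019531), (16.592769622802734, 30.381322860717773), 15.446100234985352) [  0.30833334  -0.9512784   14.251706   -47.06734   ]
face 0 ((0.0, 0.0), 0.0)
tip 0 [nan nan nan] ((0.0, 0.0), (0.0, 0.0), 0.0)
[321 266]
```

Lifting with no binding and the latch still at 74.5°. Continuing up, then moving aside to check.

Emit:
arm_command:
  offset:
    - [0,0,-0.002]
    - [0,0,-0.003]
    - [0,0,-0.004]
    - [0,0,-0.004]
    - [0,0,-0.005]
    - [0,0,-0.01]
    - [0,0,-0.03]
    - [0,0,-0.04]
  yaw: [0,0,0,0,0,0,0,0]
  jaw: [-1,-1,-1,-1,-1,-1,-1,-1]
  grip_force: 50

```text
time: 58.9
tcp_pos: [0.648, 0.1627, 0.2422]
ee_rot: [-3.141, -0.068, 0.007]
force: [0.8, 0.6, -1.0]
grip_width: 0.0133
finger_force: 50.0
```

Emit:
arm_command:
  offset:
    - [0,0,-0.04]
    - [0,0,-0.03]
    - [-0.03,0,0]
    - [-0.04,0,0]
    - [-0.01,0,0]
    - [0,0,0]
    - [0,0,0]
    - [0,0,0]
  yaw: [0,0,0,0,0,0,0,0]
  jaw: [-1,-1,-1,-1,-1,-1,-1,-1]

```text
time: 59.7
tcp_pos: [0.5706, 0.1591, 0.3131]
ee_rot: [-3.141, -0.067, -0.001]
force: [0.1, -0.0, -0.0]
grip_width: 0.0138
finger_force: 50.0
```

```bash
python3 - <<'E' 2>/dev/null
from h import *
latch('w18')
E
```

```text
t 59.7 tcp [0.5706 0.1591 0.3131] x_ang 2.45 tilt [0.0009 0.0001] F [ 0.1 -0.  -0. ] grip 0.0138 50.0 j6 1.6
498 ang 73.69752434097819 ((12.18167495727539, -41.954498291015625), (15.783907890319824, 39.50222396850586), 15.903410911560059) [  0.27581444  -0.9612109   12.345796   -42.261013  ]
face 902 ((649.6093139648438, 162.47779846191406), 18.898653030395508)
tip 125 [0.64955294 0.16253741 0.13285893] ((649.6698608398438, 162.41818237304688), (11.265678405761719, 11.498445510864258), 15.190451622009277)
[321 145]
```

The latch is at about 74.5°, so the spindle is locked. Returning the handle to the bin.

Emit:
arm_command:
  offset:
    - [0,0,0]
    - [-0.0265,0.0383,0]
    - [-0.0265,0.0383,0]
    - [-0.0265,0.0383,0]
    - [-0.0265,0.0383,0]
    - [-0.0265,0.0383,0]
    - [-0.0265,0.0383,0]
    - [-0.0265,0.0383,0]
  yaw: [-8,0,0,0,0,0,0,0]
  jaw: [-1,-1,-1,-1,-1,-1,-1,-1]

```text
time: 60.55
tcp_pos: [0.4354, -0.1401, 0.3131]
ee_rot: [3.128, 0.287, 0.001]
force: [0.5, -1.0, -1.4]
grip_width: 0.0137
finger_force: 50.0
```

Emit:
arm_command:
  offset:
    - [-0.0265,0.0383,0]
    - [-0.0052,0.0073,0]
    - [0,0,0]
    - [0,0,0]
    - [0,0,0]
    - [0,0,0]
    - [0,0,0]
    - [0,0,0]
  yaw: [0,0,0,0,0,0,0,0]
  jaw: [-1,-1,-1,-1,-1,-1,-1,-1]

```text
time: 61.35
tcp_pos: [0.4131, -0.1882, 0.3128]
ee_rot: [-3.128, -0.288, -0.0]
force: [0.3, 0.3, -1.7]
grip_width: 0.0134
finger_force: 50.0
```

```bash
python3 - <<'E'
from h import *
to(.4136,-.1886,.0335); s,M=pose()
p,d,m=snap("wrist"); W=world(d,m); save("w19",p)
# things higher than bin floor near the drop place, excluding the held handle
for z0,z1 in [(.008,.03)]:
    k=((W[...,2]>z0)&(W[...,2]<z1)&(abs(W[...,0]-.4275)<.070)&(abs(W[...,1]+.187)<.1)).astype(np.uint8)
    n,l,st,c=cv2.connectedComponentsWithStats(k)
    for i in range(1,n):
        if st[i,4]>20: w=W[l==i]; print(st[i,4],w.min(0).round(3),w.max(0).round(3))
E
```

```text
t 61.35 tcp [ 0.4131 -0.1882  0.3128] x_ang 10.53 tilt [0. 0.] F [ 0.3  0.3 -1.7] grip 0.0134 50.0 j6 0.69
offset [0.0004 0.0005 0.2793]
t 61.35 tcp [ 0.4131 -0.1882  0.3128] x_ang 10.53 tilt [0. 0.] F [ 0.3  0.3 -1.7] grip 0.0134 50.0 j6 0.69
441 [ 0.459 -0.126  0.008] [ 0.492 -0.092  0.03 ]
407 [ 0.454 -0.287  0.008] [ 0.495 -0.258  0.018]
371 [ 0.359 -0.126  0.008] [ 0.392 -0.093  0.021]
306 [ 0.367 -0.287  0.008] [ 0.417 -0.275  0.019]
```

Emit:
arm_command:
  offset:
    - [0,0,0.03]
    - [0,0,0.045]
    - [0,0,0.048]
    - [0,0,0.048]
    - [0,0,0.04]
    - [0,0,0.025]
    - [0,0,0.015]
    - [0,0,0.008]
  yaw: [0,0,0,0,0,0,0,0]
  jaw: [-1,-1,-1,-1,-1,-1,-1,-1]

```text
time: 62.2
tcp_pos: [0.412, -0.1879, 0.0522]
ee_rot: [-3.127, -0.286, 0.003]
force: [-0.3, -0.3, -2.0]
grip_width: 0.0138
finger_force: 50.0
```

Emit:
arm_command:
  offset:
    - [0,0,0.005]
    - [0,0,0.005]
    - [0,0,0.004]
    - [0,0,0.002]
    - [0,0,0]
    - [0,0,0]
    - [0,0,0]
    - [0,0,0]
  yaw: [0,0,0,0,0,0,0,0]
  jaw: [-1,-1,-1,-1,-1,-1,-1,-1]

```text
time: 63.0
tcp_pos: [0.413, -0.1889, 0.038]
ee_rot: [3.128, 0.286, 0.001]
force: [-0.1, 1.0, -1.0]
grip_width: 0.0137
finger_force: 50.0
```

Emit:
arm_command:
  offset:
    - [0,0,0.002]
    - [0,0,0.001]
    - [0,0,0.001]
    - [0,0,0.0005]
    - [0,0,0]
    - [0,0,0]
    - [0,0,0]
    - [0,0,0]
  yaw: [0,0,0,0,0,0,0,0]
  jaw: [-1,-1,-1,-1,-1,-1,-1,-1]

```text
time: 63.8
tcp_pos: [0.4129, -0.1888, 0.0334]
ee_rot: [3.128, 0.287, 0.0]
force: [-0.4, 0.4, -0.8]
grip_width: 0.0136
finger_force: 50.0
```

Emit:
arm_command:
  offset:
    - [0,0,0.0006]
    - [0,0,0]
    - [0,0,0]
    - [0,0,0]
    - [0,0,0]
    - [0,0,0]
    - [0,0,0]
    - [0,0,0]
  yaw: [0,0,0,0,0,0,0,0]
  jaw: [-1,-1,-1,-0.2,-0.2,-0.2,-0.2,-0.2]

```text
time: 64.6
tcp_pos: [0.4129, -0.1888, 0.0327]
ee_rot: [3.128, 0.286, 0.0]
force: [-0.0, 0.2, 1.0]
grip_width: 0.0369
finger_force: 0.0
```

Emit:
arm_command:
  offset:
    - [0,0,-0.02]
    - [0,0,-0.03]
    - [0,0,-0.04]
    - [0,0,-0.048]
    - [0,0,-0.048]
    - [0,0,-0.048]
    - [0,0,-0.04]
    - [0,0,0]
  yaw: [0,0,0,0,0,0,0,0]
  jaw: [-0.2,-0.2,-0.2,-0.2,-0.2,-0.2,-0.2,-0.2]

```text
time: 65.4
tcp_pos: [0.4152, -0.1906, 0.3135]
ee_rot: [3.12, 0.286, 0.014]
force: [-0.5, -0.5, 0.1]
grip_width: 0.0368
finger_force: 0.0
```

Emit:
arm_command:
  offset:
    - [0,-0.04,-0.02]
    - [0,-0.045,0]
    - [0,-0.045,0]
    - [0,-0.04,0]
    - [0,0,0]
    - [0,0,0]
    - [0,0,0]
    - [0,0,0]
  yaw: [0,0,0,0,0,0,0,0]
  jaw: [0,0,0,0,0,0,0,0]

```text
time: 66.2
tcp_pos: [0.3821, -0.0227, 0.3263]
ee_rot: [-3.129, -0.283, 0.001]
force: [-0.2, -0.5, 0.3]
grip_width: 0.046
finger_force: 0.0
```

```bash
python3 - <<'E' 2>/dev/null
from h import *
s,M,p,W,m=handle("top","top9")
for c in [(.65,.028),(.6505,-.1726)]:
    k=(W[...,2]>.185)&(W[...,2]<.205)&(abs(W[...,0]-c[0])<.03)&(abs(W[...,1]-c[1])<.03)
    print(k.sum(),np.median(W[k],0), cv2.minEnclosingCircle((W[k][:,:2]*1000).astype(np.float32)))
c=np.array([.6495,.1625]); rad=np.hypot(W[...,0]-c[0],W[...,1]-c[1])
k=(W[...,2]>.0715)&(W[...,2]<.09)&(rad>.025)&(rad<.066); w=W[k][:,:2]-c
print(k.sum(),cv2.minAreaRect((w*1000).astype(np.float32)))
E
```

```text
t 66.2 tcp [ 0.3821 -0.0227  0.3263] x_ang 10.35 tilt [-0.0009  0.0001] F [-0.2 -0.5  0.3] grip 0.046 0.0 j6 1.01
386 [0.64857253 0.02631399 0.19455758] ((649.9229736328125, 26.752216339111328), 16.18012809753418)
404 [ 0.64959696 -0.17225052  0.19446494] ((651.2188720703125, -173.0340118408203), 16.41377067565918)
226 ((12.326998710632324, -42.841796875), (17.44129180908203, 39.662662506103516), 16.442241668701172)
```

View pics/top9.png

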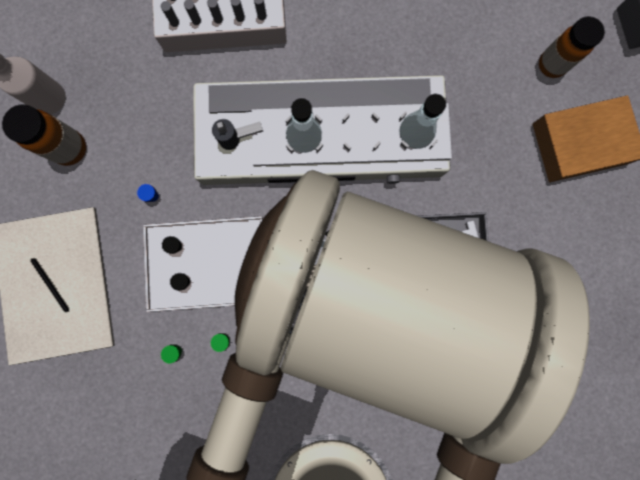

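The top view shows both flasks stoppered at (302,110) and (433,105) and the latch over the plate. The arm hides the bin, so I'll check the handle with the scene camera.

```bash
python3 - <<'E' 2>/dev/null
from h import *
handle("scene","sc9")
for r in vision.spot_point("handle","scene")[:2]: m=vision.camera_model("scene"); print(r["confidence"],ray(r["uv"],m,.004))
E
```

```text
t 66.25 tcp [ 0.3821 -0.0226  0.3264] x_ang 10.35 tilt [-0.0008  0.0001] F [ 0.2  0.6 -1.1] grip 0.0459 0.0 j6 1.01
scene [210. 249.] 83 mean [ 0.4027 -0.1927  0.0523] rect ((402.69097900390625, -192.51693725585938), (49.96965026855469, 13.466787338256836), 10.843462944030762)
0.68 [ 0.41860366 -0.18128495  0.004     ]
```

The handle is standing upright in the bin, with its bar top at about 0.053. Handing in.

```bash
python3 -c "
from rig import arm
print(arm.finish_job())"
```

```text
the job is handed in; nothing more can be done
None
```

The job is handed in: both flasks are stoppered upright and pressed home, the spindle is locked at its clockwise stop (latch last read about 74–75°, stop 74.5°; it slipped back about 5° on the first lift-off, so I refitted the handle and turned it again), and the T-handle stands in the parts bin.

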